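# Unload the swing buckets and tension the rotor wheel's spokes

### The arm

A 6-joint arm with a two-finger parallel gripper is mounted at the origin on the work surface. World frame = base frame: x ahead of the robot, y to its left, z up, the work surface at z = 0. Lengths are in m, angles in rad, forces in N, time in s.
With the tool pointing down it reaches from about 0.225 to 0.875 m from the base axis. Payload 3.4 kg.
Tool frame: the origin (TCP) lies at the very end of the fingers, on their centre line; the grasp point (between the pads) lies 19 mm behind it; z points along the fingers, y is the line along which they close (so a half turn about z gives the same grasp; the last joint's range is limited). The gripper opens to 85 mm and grips with 20 to 120 N. Pads are 22 mm wide; open, the fingers measure 114 mm over their backs; the gripper's body (76 mm by 85 mm) begins 54 mm behind the grasp point. The pads swing forward as they close: fully open they stand 13 mm farther back than shut.
Start: joints at [1.107, 0.276, 1.505, -0, 1.361, -0.121], TCP at [0.193, 0.542, 0.206] pointing down, gripper open.
Joint ranges: [-2.89, 2.89], [-0.75, 2.08], [0.22, 2.7], [-1.18, 4.32], [0.11, 2.71], [-2.7, 2.7]. Speed limits (rad/s): [2.57, 2.57, 3.14, 3.14, 3.14, 3.14].

### API

Orientations are given as a unit quaternion [w, x, y, z].
In Python, from rig import manip, get_image, camera_info gives the robot as it stands. The module is installed in compiled form; this text tells all that it offers.
- The arm moves only by the shell command python3 -m crank 'ROWS' [FORCE]. ROWS is a JSON object of lists of equal length, an entry for each row: "translation": the shift along the tool's x, y, z in mm, a list of three; "roll": the turn about the tool's z in rad; "fingers": the opening, from 0 (shut) to 1 (fully open). A call has 1 to 8 rows; each row shifts and turns the commanded pose from where the row before left it, along the tool's axes as they then stand; what a row does not reach is not made up. A row lasts 1/10 s, in which the tool goes at most 50 mm and 8.59 degrees, less where a joint would pass 70% of its speed; a pose out of reach is approached as far as the arm can. A call is refused whole if a number of a shift passes 50 or a number of a turn 0.15, either way. A call with a gripper value outside its range is refused whole. The fingers move at their own pace and stop on an object; FORCE is the grip in N (left out, the last holds). Time passes only in rows, so rows that do not move let the fingers close. It gives the time, the measured TCP pose, the force, the opening and the grip force at its end, in the units of the state.
- manip.get_state(): the state, without advancing time (a new reading comes with each control period).
- get_image(name): name is "scene" or "top" or "wrist"; returns the picture (480x640x3 uint8, blue, green, red); there is no depth.
- camera_info(name): a dict with "mtx" (3x3 intrinsics, pixels), "D" ([k1, k2, p1, p2, k3] as OpenCV has them; the pictures are not rectified), "rvec" (rotation vector, rad) and "tvec" (3), from world to camera coordinates, as OpenCV has them. Camera axes: x right, y down, z forward; pixel columns grow to the right and rows downward; lengths in m; the calibration is good to about 2 mm. A picture is of the moment at which its call begins: read the wrist's pose just before it. camera_info takes no time and is no camera call; for the wrist camera it gives the pose at the moment of the call.
- manip.sign_off(): hands the job in; it is judged then, once.
The state is a dict: "clock": time; "qpos": joint angles; "qd": joint speeds; "effort": joint torques, N m; "position": TCP position; "ee_rot": TCP orientation; "contact_force": force on the tool from outside, world axes, zero at the start; "moment": the same for the moment, N m; "width": finger opening in m; "gripper_force": force on a finger pad.
Only numpy, scipy, OpenCV 4.12 (cv2) and the standard library are available. Lean on these libraries where they do the work, as an engineer would, in place of code of your own. Each camera call takes 0.05 s, during which the arm holds its last target. There are 200 camera calls.

### The job

Lift every swing bucket hanging on the rotor wheel up and off its hook and put it in the grey tray, so that the wheel is unloaded. Then tighten the spoke nipples one after another, going clockwise (seen from above) around the rim from the black index block: give each yellow nipple one quarter turn clockwise, the blue one two and the red one three, finishing each before you start the next. Leave the bottle, the beaker and the timer where they stand.

Things in the scene. Friction and masses are not known exactly. Their poses are not given: they have to be found in the camera images.
- wheel: spoked aluminium wheel (a rotor, diameter 210 mm) lying flat on a fixed round white pedestal (diameter 170 mm); it does not move or turn. Origin on the bench under its centre, z up, its x axis points from the centre to the black index block. The flat top of the rim is 80 mm above the bench, the hub in the middle 92 mm.
- index_block (a point): top of the small black index block (20 x 16 x 12 mm) fixed on the rim; the starting mark of the round
- place1 (a point): top of the rim at spoke place 1, 90 mm from the wheel's centre; places 1, 2, 3, 4 follow one another clockwise seen from above, at 45, 135, 225 and 315 degrees from the index block. One nipple stands at each; which colour stands where changes from start to start.
- place2 (a point): top of the rim at spoke place 2, 90 mm from the wheel's centre; places 1, 2, 3, 4 follow one another clockwise seen from above, at 45, 135, 225 and 315 degrees from the index block. One nipple stands at each; which colour stands where changes from start to start.
- place3 (a point): top of the rim at spoke place 3, 90 mm from the wheel's centre; places 1, 2, 3, 4 follow one another clockwise seen from above, at 45, 135, 225 and 315 degrees from the index block. One nipple stands at each; which colour stands where changes from start to start.
- place4 (a point): top of the rim at spoke place 4, 90 mm from the wheel's centre; places 1, 2, 3, 4 follow one another clockwise seen from above, at 45, 135, 225 and 315 degrees from the index block. One nipple stands at each; which colour stands where changes from start to start.
- nipple_yellow_a (a joint): hinge of the first yellow winged spoke nipple, rad: about 0 (within 0.1) at the start, grows as the nipple is turned clockwise seen from above, one quarter turn = 1.571. It turns freely from -0.4 to 6.3 against a dry friction of about 0.05 N m and stays where it is left. This nipple is due one quarter turn.
- wings_yellow_a (a point): middle of the first yellow nipple's wings, on its upright axis, 36 mm above the rim. The wings are one flat upright bar 56 mm long, 12 mm thick, 32 mm high (rim + 20 to rim + 52 mm), with one end white. The point turns with the nipple: x along the bar to the white end, y across its thickness, z up. At joint value 0 the bar is parallel to the wheel's x axis, white end the same way.
- nipple_yellow_b (a joint): hinge of the second yellow winged spoke nipple, rad: about 0 (within 0.1) at the start, grows as the nipple is turned clockwise seen from above, one quarter turn = 1.571. It turns freely from -0.4 to 6.3 against a dry friction of about 0.05 N m and stays where it is left. This nipple is due one quarter turn.
- wings_yellow_b (a point): middle of the second yellow nipple's wings, on its upright axis, 36 mm above the rim. The wings are one flat upright bar 56 mm long, 12 mm thick, 32 mm high (rim + 20 to rim + 52 mm), with one end white. The point turns with the nipple: x along the bar to the white end, y across its thickness, z up. At joint value 0 the bar is parallel to the wheel's x axis, white end the same way.
- nipple_blue (a joint): hinge of the blue winged spoke nipple, rad: about 0 (within 0.1) at the start, grows as the nipple is turned clockwise seen from above, one quarter turn = 1.571. It turns freely from -0.4 to 6.3 against a dry friction of about 0.05 N m and stays where it is left. This nipple is due two quarter turns.
- wings_blue (a point): middle of the blue nipple's wings, on its upright axis, 36 mm above the rim. The wings are one flat upright bar 56 mm long, 12 mm thick, 32 mm high (rim + 20 to rim + 52 mm), with one end white. The point turns with the nipple: x along the bar to the white end, y across its thickness, z up. At joint value 0 the bar is parallel to the wheel's x axis, white end the same way.
- nipple_red (a joint): hinge of the red winged spoke nipple, rad: about 0 (within 0.1) at the start, grows as the nipple is turned clockwise seen from above, one quarter turn = 1.571. It turns freely from -0.4 to 6.3 against a dry friction of about 0.05 N m and stays where it is left. This nipple is due three quarter turns.
- wings_red (a point): middle of the red nipple's wings, on its upright axis, 36 mm above the rim. The wings are one flat upright bar 56 mm long, 12 mm thick, 32 mm high (rim + 20 to rim + 52 mm), with one end white. The point turns with the nipple: x along the bar to the white end, y across its thickness, z up. At joint value 0 the bar is parallel to the wheel's x axis, white end the same way.
- hook1 (a point): hook opposite the index block (wheel -x): top of its radial arm where a bucket's cross bar rests, 129 mm from the wheel's centre, 104 mm above the bench. Arm 10 mm wide and high; at its end, 142 to 150 mm from the centre, a red tip stands up 14 mm. Under the arm the hung bucket has 38 mm free: to come off it is lifted 15 to 35 mm, then drawn outward 45 mm or more before it rises further
- hook2 (a point): hook on the wheel's +y side: top of its radial arm where a bucket's cross bar rests, 129 mm from the wheel's centre, 104 mm above the bench. Arm 10 mm wide and high; at its end, 142 to 150 mm from the centre, a red tip stands up 14 mm. Under the arm the hung bucket has 38 mm free: to come off it is lifted 15 to 35 mm, then drawn outward 45 mm or more before it rises further
- hook3 (a point): hook on the wheel's -y side: top of its radial arm where a bucket's cross bar rests, 129 mm from the wheel's centre, 104 mm above the bench. Arm 10 mm wide and high; at its end, 142 to 150 mm from the centre, a red tip stands up 14 mm. Under the arm the hung bucket has 38 mm free: to come off it is lifted 15 to 35 mm, then drawn outward 45 mm or more before it rises further
- bucket1: steel bucket, about 0.2 kg, at first hung on hook 1 (may be absent). Origin: centre of its round bottom; z up, x radially outward as hung. Cylinder 44 mm dia, 45 mm high; above it a stirrup, uprights 37 mm apart along y, cross bar 12 mm (x) by 42 mm (y) with underside at z = 91 mm; on it an orange grip tab, 20 mm (x) by 12 mm thick (y), z = 100 to 148 mm (its top end)
- bucket2: steel bucket, about 0.2 kg, at first hung on hook 2 (may be absent). Origin: centre of its round bottom; z up, x radially outward as hung. Cylinder 44 mm dia, 45 mm high; above it a stirrup, uprights 37 mm apart along y, cross bar 12 mm (x) by 42 mm (y) with underside at z = 91 mm; on it an orange grip tab, 20 mm (x) by 12 mm thick (y), z = 100 to 148 mm (its top end)
- bucket3: steel bucket, about 0.2 kg, at first hung on hook 3 (may be absent). Origin: centre of its round bottom; z up, x radially outward as hung. Cylinder 44 mm dia, 45 mm high; above it a stirrup, uprights 37 mm apart along y, cross bar 12 mm (x) by 42 mm (y) with underside at z = 91 mm; on it an orange grip tab, 20 mm (x) by 12 mm thick (y), z = 100 to 148 mm (its top end)
- tray: loose grey open tray, outside 230 x 170 x 40 mm (x, y, z), walls and floor 5 mm, 0.7 kg. Origin under its centre; x along its long side.
- reagent_bottle: bystander: white reagent bottle, 64 mm in diameter, 150 mm tall, origin under its centre
- beaker: bystander: glass beaker, 72 mm across, 90 mm tall, origin under its centre
- timer: bystander: flat black timer, 90 x 50 x 22 mm, origin under its centre

How it is judged:
On the way, in this order (a step that is already met when the one before it is completed fails the run):
1. every swing bucket is off its hook and in the tray (x of bucket1 in the frame of tray between -0.107 and 0.107 m and y of bucket1 in the frame of tray between -0.077 and 0.077 m and z of bucket1 in the frame of tray between -0.01 and 0.06 m and linear speed of each of bucket1, bucket2, bucket3 below 0.05 m/s and x of bucket2 in the frame of tray between -0.107 and 0.107 m and y of bucket2 in the frame of tray between -0.077 and 0.077 m and z of bucket2 in the frame of tray between -0.01 and 0.06 m and x of bucket3 in the frame of tray between -0.107 and 0.107 m and y of bucket3 in the frame of tray between -0.077 and 0.077 m and z of bucket3 in the frame of tray between -0.01 and 0.06 m), for 0.2 s.
2. the nipple at place 1 has had its quarter turns ((horizontal distance between wings_yellow_a and place1 above 0.03 m or value of joint nipple_yellow_a between 1.221 and 1.921 rad) and (horizontal distance between wings_yellow_b and place1 above 0.03 m or value of joint nipple_yellow_b between 1.221 and 1.921 rad) and (horizontal distance between wings_blue and place1 above 0.03 m or value of joint nipple_blue between 2.792 and 3.492 rad) and (horizontal distance between wings_red and place1 above 0.03 m or value of joint nipple_red between 4.362 and 5.062 rad)), for 0.2 s.
3. the nipple at place 2 has had its quarter turns ((horizontal distance between wings_yellow_a and place2 above 0.03 m or value of joint nipple_yellow_a between 1.221 and 1.921 rad) and (horizontal distance between wings_yellow_b and place2 above 0.03 m or value of joint nipple_yellow_b between 1.221 and 1.921 rad) and (horizontal distance between wings_blue and place2 above 0.03 m or value of joint nipple_blue between 2.792 and 3.492 rad) and (horizontal distance between wings_red and place2 above 0.03 m or value of joint nipple_red between 4.362 and 5.062 rad)), for 0.2 s.
4. the nipple at place 3 has had its quarter turns ((horizontal distance between wings_yellow_a and place3 above 0.03 m or value of joint nipple_yellow_a between 1.221 and 1.921 rad) and (horizontal distance between wings_yellow_b and place3 above 0.03 m or value of joint nipple_yellow_b between 1.221 and 1.921 rad) and (horizontal distance between wings_blue and place3 above 0.03 m or value of joint nipple_blue between 2.792 and 3.492 rad) and (horizontal distance between wings_red and place3 above 0.03 m or value of joint nipple_red between 4.362 and 5.062 rad)), for 0.2 s.
5. the nipple at place 4 has had its quarter turns ((horizontal distance between wings_yellow_a and place4 above 0.03 m or value of joint nipple_yellow_a between 1.221 and 1.921 rad) and (horizontal distance between wings_yellow_b and place4 above 0.03 m or value of joint nipple_yellow_b between 1.221 and 1.921 rad) and (horizontal distance between wings_blue and place4 above 0.03 m or value of joint nipple_blue between 2.792 and 3.492 rad) and (horizontal distance between wings_red and place4 above 0.03 m or value of joint nipple_red between 4.362 and 5.062 rad)), for 0.2 s.
At the end, for the whole second after the job is handed in: Every bucket present is at rest in the tray (bottom centre within 107 mm along, 77 mm across of the tray's centre, under 60 mm above its underside); the nipples stand still at one (yellow), two (blue), three (red) quarter turns clockwise, each within 0.35 rad (all of step 1 and value of joint nipple_yellow_a between 1.221 and 1.921 rad and velocity of joint nipple_yellow_a between -0.1 and 0.1 rad/s and value of joint nipple_yellow_b between 1.221 and 1.921 rad and velocity of joint nipple_yellow_b between -0.1 and 0.1 rad/s and value of joint nipple_blue between 2.792 and 3.492 rad and velocity of joint nipple_blue between -0.1 and 0.1 rad/s and value of joint nipple_red between 4.362 and 5.062 rad and velocity of joint nipple_red between -0.1 and 0.1 rad/s); the robot touches nothing.
It fails at once if a bystander (bottle, beaker, timer) is pushed more than 30 mm or tipped (distance of any of reagent_bottle, beaker, timer from where it was at the start of the episode above 0.03 m or angle between any of reagent_bottle, beaker, timer's own z axis and vertical above 0.5 rad).
Of bucket1, bucket2, bucket3 only 2 to 3 are there at a start; the rules pass over those that are not, and their reading is None.
At some moment in a run one of tray may be knocked a few centimetres aside while the robot is not near it.
Once in a run the grip may slacken for a moment while it holds something.
It also fails if it takes over 210 s, if anything falls off the work surface, if the arm or the gripper's body presses on something with over 40 N, if the wrist force passes 120 N, or if a joint passes its speed limit or range.

## Working session

There is one attempt and no reset: what is moved stays moved. The work goes in short steps, Python scripts to look and compute and a shell command to move; the robot and the scene stay as the last step left them, time stands still between calls to the robot, and variables do not carry over. Pictures are saved under pics/ and viewed, at most 14 in all, crops included, and the job is handed in when it is done.

```bash
mkdir -p pics; cat > h.py <<'E'
import numpy as np, cv2
from rig import manip, get_image, camera_info
from scipy.spatial.transform import Rotation as R
def ray(cam,px,z,info=None):
    "pixels -> world points on plane z"
    i=info or camera_info(cam); M=cv2.Rodrigues(np.array(i['rvec'],float))[0]; t=np.array(i['tvec'],float).ravel()
    u=cv2.undistortPoints(np.array(px,float).reshape(-1,1,2),np.array(i['mtx'],float),np.array(i['D'],float)).reshape(-1,2)
    d=np.c_[u,np.ones(len(u))]@M; c=-M.T@t
    return c+d*((z-c[2])/d[:,2])[:,None]
def proj(cam,P,info=None):
    i=info or camera_info(cam)
    return cv2.projectPoints(np.array(P,float).reshape(-1,1,3),np.array(i['rvec'],float),np.array(i['tvec'],float),np.array(i['mtx'],float),np.array(i['D'],float))[0].reshape(-1,2)
def tool():
    s=manip.get_state(); q=s['ee_rot']; return s,R.from_quat([q[1],q[2],q[3],q[0]]).as_matrix()
E
python3 - <<'E'
from h import *
s,M=tool(); print(s); print(M.round(3))
for n in('top','scene'): cv2.imwrite(f'pics/{n}0.png',get_image(n))
E
```

```text
{'clock': 0.0, 'qpos': array([ 1.10697220e+00,  2.76590973e-01,  1.50618023e+00,  2.33205641e-05,
        1.36071703e+00, -1.20998561e-01]), 'qd': array([ 0.00068538,  0.0001557 ,  0.0008903 ,  0.00089422, -0.00131339,
       -0.00026718]), 'effort': array([-1.23490994e-03, -4.16781020e+01, -2.45810831e+01, -3.13812670e-04,
        1.09203739e-02, -1.64032425e-06]), 'position': array([0.19300914, 0.54099621, 0.2054233 ]), 'ee_rot': array([-2.84130308e-04,  1.70576925e-01,  9.85343907e-01, -9.04273769e-04]), 'contact_force': array([ 0.24488103, -0.36481565, -0.18609141]), 'moment': array([ 0.0096005 ,  0.02177546, -0.0413814 ]), 'gripper_force': 0.0, 'width': 0.08546546795605904}
[[-0.942  0.336 -0.001]
 [ 0.336  0.942 -0.002]
 [ 0.    -0.002 -1.   ]]
```

View pics/top0.png

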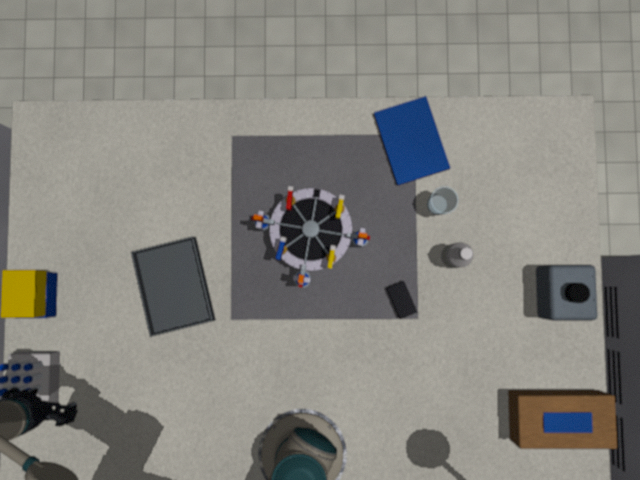

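View pics/scene0.png

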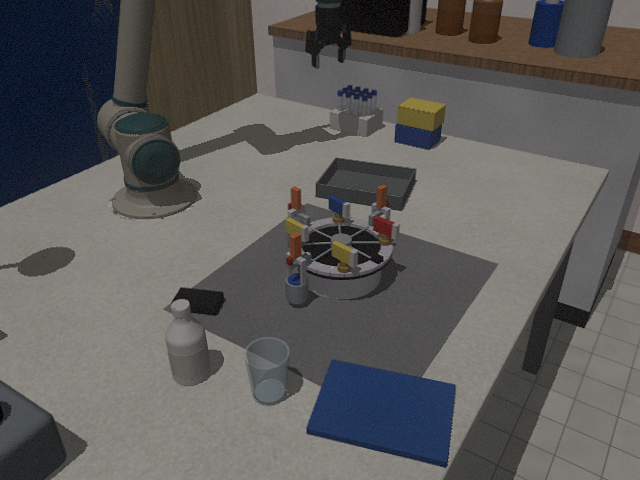

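Top view: the hub is at (311,229), the index block at (317,193), and buckets hang on all three hooks at (304,280), (261,220) and (362,238). Clockwise from the index block the nipples are yellow (340,206), yellow (332,256), blue (281,249) and red (290,198). The tray is around (173,286), the timer at (402,299), the bottle at (459,254) and the beaker at (438,202).

```bash
python3 - <<'E'
from h import *
im=cv2.imread('pics/top0.png'); hsv=cv2.cvtColor(im,cv2.COLOR_BGR2HSV)
print('hub',ray('top',[(311,229)],.092),'idx',ray('top',[(317,193)],.092))
def blobs(lo,hi,z,name,minA=8):
    m=cv2.inRange(hsv,lo,hi); m[:170]=0;m[310:]=0;m[:,:240]=0;m[:,390:]=0
    n,l,st,c=cv2.connectedComponentsWithStats(m)
    for k in range(1,n):
        if st[k,4]>=minA: print(name,st[k,4],c[k].round(1),ray('top',[c[k]],z)[0].round(4))
blobs((5,150,120),(18,255,255),.15,'orange');blobs((22,120,100),(35,255,255),.128,'yellow')
blobs((105,120,60),(125,255,255),.128,'blue');blobs((0,150,80),(4,255,255),.128,'red');blobs((172,150,80),(180,255,255),.128,'red')
c=ray('top',[(132,250),(194,237),(214,318),(151,335)],.04);print('tray',c.round(3),c.mean(0))
for p,z in(((402,299),.022),((459,254),.1),((438,202),.08)):print(ray('top',[p],z).round(3))
cv2.imwrite('pics/top0c.png',cv2.resize(im[170:310,220:400],None,fx=4.2,fy=4.2,interpolation=cv2.INTER_CUBIC))
E
```

```text
hub [[ 0.583856   -0.02945048  0.092     ]] idx [[ 0.67573258 -0.04521726  0.092     ]]
orange 37 [257.1 217.1] [0.6084 0.1006 0.15  ]
orange 37 [362.8 235.3] [ 0.5622 -0.1558  0.15  ]
orange 37 [300.3 278.7] [ 0.4582 -0.0041  0.15  ]
yellow 100 [339.2 208. ] [ 0.6322 -0.1001  0.128 ]
yellow 100 [330.6 259. ] [ 0.5061 -0.0779  0.128 ]
blue 19 [264.3 225.1] [0.591  0.0853 0.128 ]
blue 13 [355.2 240.8] [ 0.5506 -0.1386  0.128 ]
blue 94 [279.5 250.4] [0.528  0.0478 0.128 ]
red 74 [288.8 200.4] [0.652  0.0245 0.128 ]
tray [[0.537 0.443 0.04 ]
 [0.57  0.279 0.04 ]
 [0.358 0.225 0.04 ]
 [0.315 0.389 0.04 ]] [0.44479217 0.33403426 0.04      ]
[[ 0.404 -0.266  0.022]]
[[ 0.518 -0.399  0.1  ]]
[[ 0.652 -0.354  0.08 ]]
```

View pics/top0c.png

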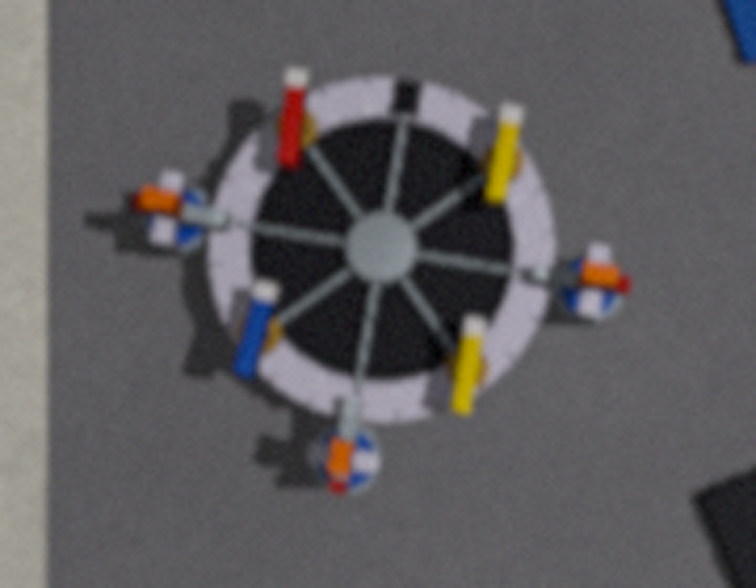

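The wheel centre is about (0.585,-0.028) with yaw -10.3°. Opposite tabs are 260 mm apart, where 258 is expected. The tray is at (0.445,0.334) with yaw 14°. Next I move over hook 1 with tool x along wheel -x.

```bash
cat >> h.py <<'E'
W=np.array([.585,-.028]); YAW=-.18
def wheel(x,y): c,s=np.cos(YAW),np.sin(YAW); return W+[c*x-s*y,s*x+c*y]
def go(x,y,z,psi=None):
    "print roll to bring tool-x heading to psi, then shift in tool mm after that roll"
    s,M=tool(); p0=np.arctan2(M[1,0],M[0,0]); psi=p0 if psi is None else psi
    d=np.array([x,y,z])-s['position']; c,sn=np.cos(psi),np.sin(psi)
    r=(p0-psi+np.pi)%(2*np.pi)-np.pi
    print('roll %.3f shift %.0f %.0f %.0f'%(r,*(1000*np.array([d[0]*c+d[1]*sn,d[0]*sn-d[1]*c,-d[2]]))),'q6 %.2f'%s['qpos'][5],'pos',s['position'].round(3),'F',s['contact_force'].round(1),'w %.4f g %.1f t %.1f'%(s['width'],s['gripper_force'],s['clock']))
E
python3 -m crank '{"translation":[[0,0,0],[0,0,0],[-20,-31,0],[-20,-31,0],[-20,-31,0],[-20,-31,0],[-20,-31,0],[-20,-31,0]],"roll":[-0.08,-0.08,0,0,0,0,0,0],"fingers":[1,1,1,1,1,1,1,1]}' 60 && python3 -m crank '{"translation":[[-24,-31,0],[-24,-31,0],[-24,-31,0],[-24,-31,0],[-24,-31,0],[-24,-31,0],[-24,-31,0],[0,0,0]],"roll":[0,0,0,0,0,0,0,0],"fingers":[1,1,1,1,1,1,1,1]}'
python3 - <<'E'
from h import *
go(.458,-.0045,.121,np.pi+YAW)
E
```

```text
clock: 0.9
position: [0.2775, 0.3353, 0.206]
ee_rot: [-0.0, 0.091, 0.996, -0.0]
contact_force: [-0.2, 0.1, 0.1]
width: 0.0854
gripper_force: 0.0
clock: 1.7
position: [0.4053, 0.0892, 0.2061]
ee_rot: [0.001, 0.094, 0.996, -0.001]
contact_force: [-0.6, 0.2, 0.3]
width: 0.0854
gripper_force: 0.0
roll -0.008 shift -69 -83 85 q6 -1.33 pos [0.405 0.089 0.206] F [-0.6  0.2  0.3] w 0.0854 g 0.0 t 1.7
```

```bash
python3 -m crank '{"translation":[[-17,-21,0],[-17,-21,0],[-17,-21,0],[-18,-20,0],[0,0,20],[0,0,20],[0,0,0],[0,0,0]],"roll":[-0.008,0,0,0,0,0,0,0],"fingers":[1,1,1,1,1,1,1,1]}'
python3 - <<'E'
from h import *
go(.458,-.0045,.121,np.pi+YAW)
i=camera_info('wrist'); im=get_image('wrist'); cv2.imwrite('pics/w1.png',im)
print(proj('wrist',[[.458,-.0045,.161]],i))
E
```

```text
clock: 2.5
position: [0.4562, -0.0002, 0.1663]
ee_rot: [-0.001, 0.087, 0.996, 0.0]
contact_force: [-0.1, 0.2, -0.2]
width: 0.0854
gripper_force: 0.0
roll 0.006 shift -3 -4 45 q6 -1.55 pos [ 0.456 -0.     0.166] F [-0.1  0.2 -0.2] w 0.0854 g 0.0 t 2.5
[[309.03035241 292.66012948]]
```

View pics/w1.png

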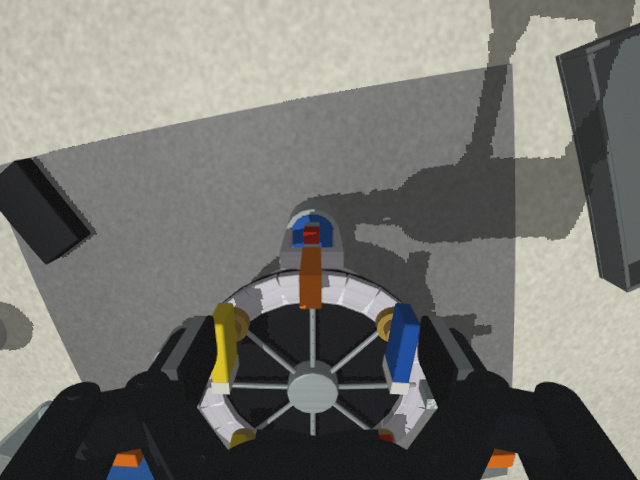

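The wrist view shows hook 1's orange tab centred between the fingers. Its top end is near (311,295), against a predicted (309,293). I'll descend and grip.

```bash
python3 -m crank '{"translation":[[-2,-3,15],[0,0,15],[0,0,15],[0,0,0],[0,0,0],[0,0,0],[0,0,0],[0,0,0]],"roll":[0,0,0,0,0,0,0,0],"fingers":[1,1,1,1,0,0,0,0]}' 60 && python3 -m crank '{"translation":[[0,0,0],[0,0,0],[0,0,0],[0,0,0],[0,0,-6],[0,0,-6],[0,0,-6],[0,0,-6]],"roll":[0,0,0,0,0,0,0,0],"fingers":[0,0,0,0,0,0,0,0]}'
python3 - <<'E'
from h import *
go(.458,-.0045,.121,np.pi+YAW)
E
```

```text
clock: 3.35
position: [0.4584, -0.0042, 0.122]
ee_rot: [0.001, 0.087, 0.996, 0.0]
contact_force: [-0.4, -0.3, 0.4]
width: 0.0286
gripper_force: 0.0
clock: 4.15
position: [0.458, -0.0042, 0.1456]
ee_rot: [-0.0, 0.087, 0.996, 0.0]
contact_force: [-0.6, -0.0, -2.6]
width: 0.0099
gripper_force: 59.9
roll 0.005 shift -0 -0 25 q6 -1.56 pos [ 0.458 -0.004  0.146] F [-0.6 -0.  -2.6] w 0.0099 g 59.9 t 4.2
```

```bash
python3 -m crank '{"translation":[[15,0,0],[15,0,0],[15,0,0],[15,0,0],[0,0,-15],[0,0,-15],[0,0,-15],[0,0,0]],"roll":[0,0,0,0,0,0,0,0],"fingers":[0,0,0,0,0,0,0,0]}' 
python3 - <<'E'
from h import *
im=get_image('top'); m=im[225:345,120:230]; 
cv2.imwrite('pics/t2.png',cv2.resize(im[170:350,100:400],None,fx=2.6,fy=2.6,interpolation=cv2.INTER_CUBIC))
c=np.array([.445,.334]);th=.24
for u in(-.065,0,.065): go(c[0]+u*np.cos(th),c[1]+u*np.sin(th),.117,np.pi+th)
E
```

```text
clock: 4.95
position: [0.3993, 0.0062, 0.1919]
ee_rot: [0.002, 0.087, 0.996, -0.0]
contact_force: [0.1, 0.1, -1.9]
width: 0.0104
gripper_force: 59.9
roll -0.415 shift -58 307 74 q6 -1.56 pos [0.399 0.006 0.191] F [ 0.4 -0.6 -2.2] w 0.0104 g 59.9 t 5.0
roll -0.415 shift -123 307 74 q6 -1.56 pos [0.399 0.006 0.191] F [ 0.4 -0.6 -2.2] w 0.0104 g 59.9 t 5.0
roll -0.415 shift -188 307 74 q6 -1.56 pos [0.399 0.006 0.191] F [ 0.4 -0.6 -2.2] w 0.0104 g 59.9 t 5.0
```

View pics/t2.png

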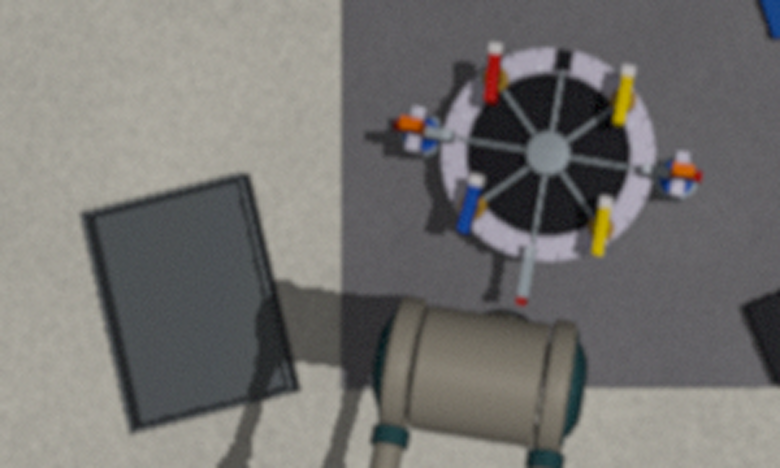

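The tray has not moved (crop corners (83,213), (247,176), (298,388), (133,430)) and hook 1 is empty. Now I carry the bucket to the near slot.

```bash
python3 -m crank '{"translation":[[0,0,0],[0,0,0],[0,0,0],[-5,28,0],[-5,28,0],[-5,28,0],[-5,28,0],[-5,28,0]],"roll":[-0.138,-0.138,-0.138,0,0,0,0,0],"fingers":[0,0,0,0,0,0,0,0]}' && python3 -m crank '{"translation":[[-5,28,0],[-5,28,0],[-6,28,0],[-6,28,0],[-6,28,0],[-5,27,0],[0,0,0],[0,0,0]],"roll":[0,0,0,0,0,0,0,0],"fingers":[0,0,0,0,0,0,0,0]}'
python3 - <<'E'
from h import *
c=np.array([.445,.334]);th=.24;u=-.065
go(c[0]+u*np.cos(th),c[1]+u*np.sin(th),.117,np.pi+th)
E
```

```text
clock: 5.8
position: [0.3885, 0.149, 0.1891]
ee_rot: [-0.001, -0.119, 0.993, -0.0]
contact_force: [1.0, -0.2, -2.0]
width: 0.0105
gripper_force: 59.8
clock: 6.6
position: [0.3814, 0.3178, 0.189]
ee_rot: [-0.001, -0.12, 0.993, -0.001]
contact_force: [0.0, 0.0, -2.5]
width: 0.0108
gripper_force: 59.8
roll 0.001 shift -1 1 72 q6 -1.26 pos [0.381 0.318 0.189] F [ 0.   0.  -2.5] w 0.0108 g 59.8 t 6.6
```

```bash
python3 -m crank '{"translation":[[0,0,15],[0,0,15],[0,0,15],[0,0,13],[0,0,6],[0,0,6],[0,0,0],[0,0,0]],"roll":[0,0,0,0,0,0,0,0],"fingers":[0,0,0,0,0,0,0,0]}' && python3 -m crank '{"translation":[[0,0,2],[0,0,0],[0,0,0],[0,0,0],[0,0,0],[0,0,0],[0,0,0],[0,0,0]],"roll":[0,0,0,0,0,0,0,0],"fingers":[0,0,0.3,0.5,0.7,0.9,1,1]}' && python3 -m crank '{"translation":[[0,0,0],[0,0,0],[0,0,-20],[0,0,-20],[0,0,-20],[0,0,-20],[0,0,0],[0,0,0]],"roll":[0,0,0,0,0,0,0,0],"fingers":[1,1,1,1,1,1,1,1]}'
python3 - <<'E'
from h import *
go(*wheel(0,.129),.2,np.pi/2+YAW)
go(*wheel(0,.129),.121,np.pi/2+YAW)
cv2.imwrite('pics/w2.png',get_image('wrist'))
E
```

```text
clock: 7.4
position: [0.3828, 0.3182, 0.1207]
ee_rot: [0.0, -0.119, 0.993, 0.0]
contact_force: [-0.3, -0.2, -1.2]
width: 0.0101
gripper_force: 59.8
clock: 8.2
position: [0.3826, 0.3183, 0.1184]
ee_rot: [0.0, -0.119, 0.993, 0.0]
contact_force: [-0.5, -0.2, -0.1]
width: 0.0851
gripper_force: 0.0
clock: 9.0
position: [0.3824, 0.3182, 0.1981]
ee_rot: [0.0, -0.119, 0.993, 0.0]
contact_force: [0.3, -0.2, 0.8]
width: 0.0855
gripper_force: 0.0
roll 1.990 shift -175 261 -2 q6 -1.26 pos [0.382 0.318 0.198] F [ 0.3 -0.2  0.8] w 0.0855 g 0.0 t 9.0
roll 1.990 shift -175 261 77 q6 -1.26 pos [0.382 0.318 0.198] F [ 0.3 -0.2  0.8] w 0.0855 g 0.0 t 9.0
```

View pics/w2.png

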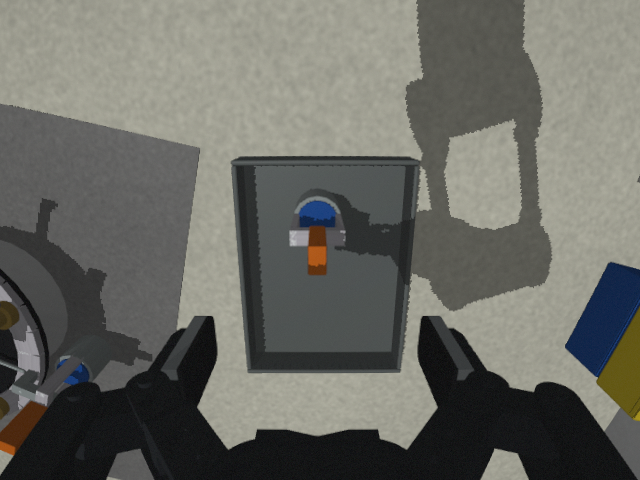

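Bucket 1 stands upright in the tray, its tab at (317,250). Next is hook 2.

```bash
python3 -m crank '{"translation":[[0,0,0],[0,0,0],[0,0,0],[0,0,0],[0,0,0],[0,0,0],[0,0,0],[0,0,0]],"roll":[0.142,0.142,0.142,0.142,0.142,0.142,0.142,0.142],"fingers":[1,1,1,1,1,1,1,1]}' && python3 -m crank '{"translation":[[0,0,0],[0,0,0],[0,0,0],[0,0,0],[0,0,0],[0,0,0],[0,0,0],[-10,20,0]],"roll":[0.142,0.142,0.142,0.142,0.142,0.142,0,0],"fingers":[1,1,1,1,1,1,1,1]}' && python3 -m crank '{"translation":[[-18,26,0],[-18,26,0],[-18,26,0],[-18,26,0],[-18,26,0],[-18,26,0],[-18,26,0],[-18,26,0]],"roll":[0,0,0,0,0,0,0,0],"fingers":[1,1,1,1,1,1,1,1]}' && python3 -m crank '{"translation":[[-10,20,0],[-5,10,0],[0,0,0],[0,0,15],[0,0,15],[0,0,0],[0,0,0]],"roll":[0,0,0,0,0,0,0],"fingers":[1,1,1,1,1,1,1]}'
python3 - <<'E'
from h import *
go(*wheel(0,.129),.121,np.pi/2+YAW); print(wheel(0,.129))
i=camera_info('wrist'); im=get_image('wrist'); cv2.imwrite('pics/w3.png',im)
hsv=cv2.cvtColor(im,cv2.COLOR_BGR2HSV); m=cv2.inRange(hsv,(5,150,60),(18,255,255)); n,l,st,c=cv2.connectedComponentsWithStats(m)
print([(s.tolist()) for s in st[1:] if s[4]>200], proj('wrist',[[*wheel(0,.129),.161]],i))
E
```

```text
clock: 9.85
position: [0.3817, 0.3177, 0.1967]
ee_rot: [-0.001, 0.436, 0.9, -0.001]
contact_force: [-0.1, -0.0, 0.2]
width: 0.0855
gripper_force: 0.0
clock: 10.65
position: [0.3983, 0.3053, 0.1972]
ee_rot: [-0.001, 0.765, 0.644, -0.001]
contact_force: [0.4, 0.4, -0.3]
width: 0.0854
gripper_force: 0.0
clock: 11.45
position: [0.5799, 0.1252, 0.1972]
ee_rot: [-0.001, 0.766, 0.643, -0.001]
contact_force: [0.1, 0.7, 0.3]
width: 0.0853
gripper_force: 0.0
clock: 12.15
position: [0.6056, 0.1071, 0.1683]
ee_rot: [-0.001, 0.767, 0.642, -0.0]
contact_force: [-0.4, -1.1, 0.4]
width: 0.0853
gripper_force: 0.0
roll 0.004 shift -8 4 47 q6 0.24 pos [0.606 0.107 0.168] F [-0.4 -1.1  0.4] w 0.0853 g 0.0 t 12.2
[0.60809481 0.09891584]
[[311, 253, 22, 62, 1234]] [[323.85796858 300.14619231]]
```

```bash
python3 -m crank '{"translation":[[-8,4,15],[0,0,15],[0,0,16],[0,0,0],[0,0,0],[0,0,0],[0,0,0],[0,0,0]],"roll":[0,0,0,0,0,0,0,0],"fingers":[1,1,1,1,0,0,0,0]}' 60 && python3 -m crank '{"translation":[[0,0,0],[0,0,0],[0,0,0],[0,0,0],[0,0,-6],[0,0,-6],[0,0,-6],[0,0,-6]],"roll":[0,0,0,0,0,0,0,0],"fingers":[0,0,0,0,0,0,0,0]}'
python3 - <<'E'
from h import *
go(*wheel(0,.129),.121,np.pi/2+YAW)
E
```

```text
clock: 13.0
position: [0.6095, 0.0977, 0.1232]
ee_rot: [0.0, 0.767, 0.642, 0.001]
contact_force: [0.6, -0.5, 0.3]
width: 0.0284
gripper_force: 0.0
clock: 13.8
position: [0.6092, 0.0976, 0.1466]
ee_rot: [0.0, 0.767, 0.641, 0.0]
contact_force: [0.3, -0.7, -2.7]
width: 0.0103
gripper_force: 59.0
roll 0.002 shift 1 -1 26 q6 0.22 pos [0.609 0.098 0.147] F [ 0.3 -0.7 -2.7] w 0.0103 g 59.0 t 13.8
```

```bash
python3 -m crank '{"translation":[[15,0,0],[15,0,0],[15,0,0],[15,0,0],[0,0,-15],[0,0,-15],[0,0,-15],[0,0,0]],"roll":[0,0,0,0,0,0,0,0],"fingers":[0,0,0,0,0,0,0,0]}' && python3 -m crank '{"translation":[[0,0,0],[0,0,0],[0,0,0],[0,0,0],[0,0,0],[0,0,0],[0,0,0],[0,0,0]],"roll":[0.143,0.143,0.143,0.143,0.143,0.143,0.143,0.143],"fingers":[0,0,0,0,0,0,0,0]}'
python3 - <<'E'
from h import *
c=np.array([.445,.334]);th=.24
im=get_image('top'); old=cv2.imread('pics/top0.png')
for n,(x,y) in dict(TL=(132,250),BL=(151,335),TR=(194,237),BR=(214,318)).items():
    t=old[y-9:y+10,x-9:x+10]; r=cv2.matchTemplate(im[y-30:y+31,x-30:x+31],t,cv2.TM_CCOEFF_NORMED); _,v,_,p=cv2.minMaxLoc(r); print(n,round(v,2),p[0]-21,p[1]-21)
cv2.imwrite('pics/t3.png',im)
for u in(0,.065): go(c[0]+u*np.cos(th),c[1]+u*np.sin(th),.117,th)
E
```

```text
clock: 14.6
position: [0.6213, 0.1583, 0.1933]
ee_rot: [0.001, 0.767, 0.642, 0.002]
contact_force: [0.1, -0.4, -1.9]
width: 0.01
gripper_force: 59.0
clock: 15.4
position: [0.6192, 0.1574, 0.19]
ee_rot: [-0.0, 0.993, 0.121, -0.001]
contact_force: [-0.0, 0.1, -1.2]
width: 0.0102
gripper_force: 64.0
TL 1.0 0 0
BL 0.82 1 0
TR 0.83 0 1
BR 0.66 -17 5
roll -0.000 shift -127 -213 73 q6 1.47 pos [0.619 0.157 0.19 ] F [-0.2 -0.1 -2.4] w 0.0098 g 64.0 t 15.4
roll -0.000 shift -62 -213 73 q6 1.47 pos [0.619 0.157 0.19 ] F [-0.2 -0.1 -2.4] w 0.0098 g 64.0 t 15.4
```

The tray is still in place. I move to the far slot, lower and release.

```bash
python3 -m crank '{"translation":[[-8,-27,0],[-8,-27,0],[-8,-27,0],[-8,-27,0],[-8,-27,0],[-8,-27,0],[-8,-27,0],[-6,-24,0]],"roll":[0,0,0,0,0,0,0,0],"fingers":[0,0,0,0,0,0,0,0]}' && python3 -m crank '{"translation":[[0,0,0],[0,0,0],[0,0,15],[0,0,15],[0,0,15],[0,0,10],[0,0,0],[0,0,0]],"roll":[0,0,0,0,0,0,0,0],"fingers":[0,0,0,0,0,0,0,0]}'
python3 - <<'E'
from h import *
c=np.array([.445,.334]);th=.24;u=.065
go(c[0]+u*np.cos(th),c[1]+u*np.sin(th),.117,th)
E
```

```text
clock: 16.25
position: [0.5056, 0.3494, 0.1904]
ee_rot: [0.0, 0.992, 0.126, -0.001]
contact_force: [-0.2, 0.3, -1.8]
width: 0.0101
gripper_force: 63.9
clock: 17.05
position: [0.5076, 0.3476, 0.1364]
ee_rot: [0.0, 0.992, 0.124, 0.0]
contact_force: [0.0, -0.3, -2.1]
width: 0.0099
gripper_force: 63.9
roll 0.009 shift 1 -2 19 q6 1.81 pos [0.508 0.348 0.136] F [ 0.  -0.3 -2.1] w 0.0099 g 63.9 t 17.1
```

```bash
python3 -m crank '{"translation":[[0,0,8],[0,0,6],[0,0,5],[0,0,0],[0,0,0],[0,0,0],[0,0,0],[0,0,0]],"roll":[0,0,0,0,0,0,0,0],"fingers":[0,0,0,0,0.3,0.5,0.7,1]}' && python3 -m crank '{"translation":[[0,0,0],[0,0,0],[0,0,0],[0,0,-20],[0,0,-20],[0,0,-20],[0,0,-20],[0,0,-20]],"roll":[0,0,0,0,0,0,0,0],"fingers":[1,1,1,1,1,1,1,1]}'
python3 - <<'E'
from h import *
go(*wheel(0,-.129),.2,np.pi/2+YAW)
go(*wheel(0,-.129),.2,-np.pi/2+YAW)
cv2.imwrite('pics/w4.png',get_image('wrist'))
E
```

```text
clock: 17.85
position: [0.5074, 0.3481, 0.1179]
ee_rot: [-0.0, 0.992, 0.124, 0.001]
contact_force: [-0.6, 0.6, -0.5]
width: 0.0681
gripper_force: 0.0
clock: 18.65
position: [0.507, 0.3478, 0.2181]
ee_rot: [-0.0, 0.992, 0.124, -0.0]
contact_force: [-0.1, 0.6, -0.4]
width: 0.0854
gripper_force: 0.0
roll -1.142 shift -485 144 18 q6 1.81 pos [0.507 0.348 0.218] F [-0.1  0.6 -0.4] w 0.0854 g 0.0 t 18.6
roll 2.000 shift 485 -144 18 q6 1.81 pos [0.507 0.348 0.218] F [-0.1  0.6 -0.4] w 0.0854 g 0.0 t 18.6
```

View pics/w4.png

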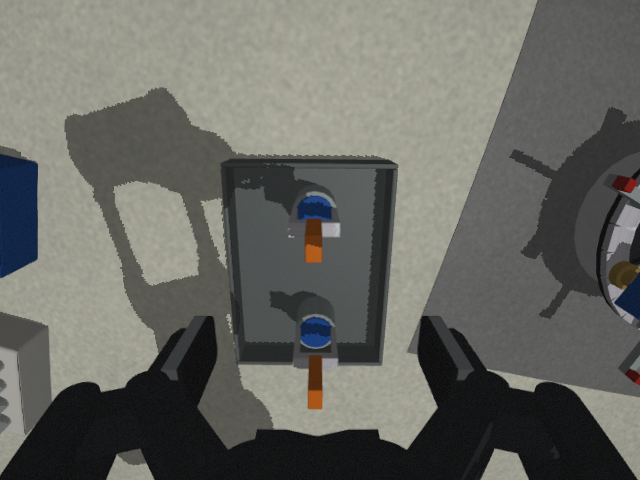

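Both buckets stand in the tray, tabs at (314,240) and (315,380). Next is hook 3.

```bash
python3 -m crank '{"translation":[[0,0,0],[0,0,0],[0,0,0],[0,0,0],[0,0,0],[0,0,0],[0,0,0],[0,0,0]],"roll":[-0.143,-0.143,-0.143,-0.143,-0.143,-0.143,-0.143,-0.141],"fingers":[1,1,1,1,1,1,1,1]}' && python3 -m crank '{"translation":[[-20,6,0],[-30,9,0],[-32,9,0],[-32,9,0],[-32,9,0],[-32,9,0],[-32,9,0],[-32,9,0]],"roll":[0,0,0,0,0,0,0,0],"fingers":[1,1,1,1,1,1,1,1]}' && python3 -m crank '{"translation":[[-32,9,0],[-32,9,0],[-32,9,0],[-32,9,0],[-32,9,0],[-32,9,0],[-30,9,0],[-10,5,0]],"roll":[0,0,0,0,0,0,0,0],"fingers":[1,1,1,1,1,1,1,1]}' && python3 -m crank '{"translation":[[0,0,0],[0,0,15],[0,0,15],[0,0,15],[0,0,0],[0,0,0]],"roll":[0,0,0,0,0,0],"fingers":[1,1,1,1,1,1]}'
python3 - <<'E'
from h import *
go(*wheel(0,-.129),.122,np.pi/2+YAW)
i=camera_info('wrist'); im=get_image('wrist'); cv2.imwrite('pics/w5.png',im)
hsv=cv2.cvtColor(im,cv2.COLOR_BGR2HSV); m=cv2.inRange(hsv,(5,150,60),(18,255,255)); n,l,st,c=cv2.connectedComponentsWithStats(m)
print([(s.tolist()) for s in st[1:] if s[4]>200], proj('wrist',[[*wheel(0,-.129),.161]],i))
E
```

```text
clock: 19.5
position: [0.5069, 0.3478, 0.2166]
ee_rot: [-0.0, 0.766, 0.643, -0.0]
contact_force: [0.1, -0.5, -0.3]
width: 0.0853
gripper_force: 0.0
clock: 20.3
position: [0.5315, 0.0961, 0.2168]
ee_rot: [-0.0, 0.768, 0.641, -0.0]
contact_force: [0.7, 0.7, 0.1]
width: 0.0854
gripper_force: 0.0
clock: 21.1
position: [0.557, -0.1459, 0.2166]
ee_rot: [0.0, 0.769, 0.64, -0.001]
contact_force: [-0.3, -0.4, -0.7]
width: 0.0853
gripper_force: 0.0
clock: 21.7
position: [0.557, -0.1417, 0.1724]
ee_rot: [-0.0, 0.767, 0.641, 0.0]
contact_force: [0.0, -0.5, 0.8]
width: 0.0853
gripper_force: 0.0
roll 0.001 shift -12 7 50 q6 -0.19 pos [ 0.557 -0.142  0.172] F [ 0.  -0.5  0.8] w 0.0853 g 0.0 t 21.7
[[319, 257, 22, 61, 1176]] [[329.53812193 304.0077043 ]]
```

```bash
python3 -m crank '{"translation":[[-11,7,5],[0,0,15],[0,0,15],[0,0,15],[0,0,0],[0,0,0],[0,0,0],[0,0,0]],"roll":[0,0,0,0,0,0,0,0],"fingers":[1,1,1,1,1,0,0,0]}' 60 && python3 -m crank '{"translation":[[0,0,0],[0,0,0],[0,0,0],[0,0,0],[0,0,0],[0,0,-8],[0,0,-8],[0,0,-8]],"roll":[0,0,0,0,0,0,0,0],"fingers":[0,0,0,0,0,0,0,0]}'
python3 - <<'E'
from h import *
go(*wheel(0,-.129),.121,np.pi/2+YAW)
E
```

```text
clock: 22.55
position: [0.5627, -0.1555, 0.1233]
ee_rot: [0.001, 0.768, 0.641, 0.001]
contact_force: [-0.2, -0.2, -0.7]
width: 0.0438
gripper_force: 0.0
clock: 23.35
position: [0.5619, -0.155, 0.1465]
ee_rot: [-0.0, 0.768, 0.641, -0.0]
contact_force: [-0.3, 0.0, -1.1]
width: 0.0099
gripper_force: 59.8
roll -0.000 shift 0 0 25 q6 -0.21 pos [ 0.562 -0.155  0.146] F [-0.3  0.  -1.1] w 0.0099 g 59.8 t 23.4
```

```bash
python3 -m crank '{"translation":[[-15,0,0],[-15,0,0],[-15,0,0],[-15,0,0],[0,0,-18],[0,0,-18],[0,0,-20],[0,0,-20]],"roll":[0,0,0,0,0,0,0,0],"fingers":[0,0,0,0,0,0,0,0]}' && python3 -m crank '{"translation":[[0,0,-20],[0,0,-20],[0,0,-20],[0,0,0],[0,0,0]],"roll":[0,0,0,0,0],"fingers":[0,0,0,0,0]}'
python3 - <<'E'
from h import *
c=np.array([.445,.334]);th=.24
im=get_image('top'); old=cv2.imread('pics/top0.png')
for n,(x,y) in dict(TL=(132,250),BL=(151,335),TR=(194,237),BR=(214,318)).items():
    t=old[y-9:y+10,x-9:x+10]; r=cv2.matchTemplate(im[y-30:y+31,x-30:x+31],t,cv2.TM_CCOEFF_NORMED); _,v,_,p=cv2.minMaxLoc(r); print(n,round(v,2),p[0]-21,p[1]-21)
cv2.imwrite('pics/t4.png',im)
go(c[0],c[1],.27); go(c[0],c[1],.117,th)
E
```

```text
clock: 24.15
position: [0.5506, -0.2155, 0.2225]
ee_rot: [-0.0, 0.768, 0.64, -0.0]
contact_force: [0.9, 0.1, -1.5]
width: 0.0104
gripper_force: 59.8
clock: 24.65
position: [0.5509, -0.2149, 0.2817]
ee_rot: [-0.0, 0.768, 0.64, -0.0]
contact_force: [0.1, -0.2, -2.0]
width: 0.0102
gripper_force: 59.8
TL 1.0 0 0
BL 0.86 0 -1
TR 1.0 0 0
BR 0.98 0 0
roll 0.000 shift 521 -202 11 q6 -0.31 pos [ 0.55  -0.214  0.281] F [-0.5  0.4 -2.9] w 0.0098 g 59.8 t 24.7
roll 1.150 shift 28 -558 164 q6 -0.31 pos [ 0.55  -0.214  0.281] F [-0.5  0.4 -2.9] w 0.0098 g 59.8 t 24.7
```

```bash
python3 -m crank '{"translation":[[15,-6,0],[30,-12,0],[30,-12,0],[30,-12,0],[30,-12,0],[30,-12,0],[30,-12,0],[30,-12,0]],"roll":[0,0,0,0,0,0,0,0],"fingers":[0,0,0,0,0,0,0,0]}' && python3 -m crank '{"translation":[[30,-12,0],[30,-12,0],[30,-12,0],[30,-12,0],[30,-12,0],[15,-6,0],[0,0,0],[0,0,0]],"roll":[0,0,0,0,0,0,0,0],"fingers":[0,0,0,0,0,0,0,0]}' && python3 -m crank '{"translation":[[0,0,0],[0,0,0],[0,0,0],[0,0,0],[0,0,0],[0,0,0],[0,0,0],[0,0,0]],"roll":[0.143,0.143,0.144,0.144,0.144,0.144,0.144,0.144],"fingers":[0,0,0,0,0,0,0,0]}'
python3 - <<'E'
from h import *
c=np.array([.445,.334]);th=.24
im=get_image('top'); old=cv2.imread('pics/top0.png')
for n,(x,y) in dict(TL=(132,250),BL=(151,335),TR=(194,237),BR=(214,318)).items():
    t=old[y-9:y+10,x-9:x+10]; r=cv2.matchTemplate(im[y-30:y+31,x-30:x+31],t,cv2.TM_CCOEFF_NORMED); _,v,_,p=cv2.minMaxLoc(r); print(n,round(v,2),p[0]-21,p[1]-21)
go(c[0],c[1],.117,th)
E
```

```text
clock: 25.5
position: [0.5011, 0.0257, 0.2812]
ee_rot: [-0.001, 0.768, 0.641, -0.001]
contact_force: [-0.3, -0.4, -2.0]
width: 0.0105
gripper_force: 59.8
clock: 26.3
position: [0.4664, 0.1976, 0.2815]
ee_rot: [-0.0, 0.767, 0.641, -0.001]
contact_force: [1.0, -0.1, -2.4]
width: 0.0102
gripper_force: 59.8
clock: 27.1
position: [0.4674, 0.1962, 0.2819]
ee_rot: [0.0, 0.993, 0.116, -0.0]
contact_force: [-0.3, -0.1, -1.0]
width: 0.0103
gripper_force: 59.8
TL 0.84 -21 2
BL 0.85 19 -4
TR 0.97 0 0
BR 0.99 0 0
roll -0.010 shift 11 -139 165 q6 1.60 pos [0.467 0.196 0.282] F [ 0.4 -0.3 -2.4] w 0.0099 g 59.8 t 27.1
```

```bash
python3 -m crank '{"translation":[[1,-15,0],[2,-25,0],[2,-25,0],[2,-25,0],[2,-25,0],[2,-24,0],[0,0,0],[0,0,0]],"roll":[-0.01,0,0,0,0,0,0,0],"fingers":[0,0,0,0,0,0,0,0]}' && python3 -m crank '{"translation":[[0,0,20],[0,0,20],[0,0,20],[0,0,20],[0,0,20],[0,0,20],[0,0,20],[0,0,0]],"roll":[0,0,0,0,0,0,0,0],"fingers":[0,0,0,0,0,0,0,0]}'
python3 - <<'E'
from h import *
c=np.array([.445,.334]);th=.24
go(c[0],c[1],.117,th); cv2.imwrite('pics/w6.png',get_image('wrist'))
E
```

```text
clock: 27.95
position: [0.4434, 0.3353, 0.2819]
ee_rot: [0.0, 0.992, 0.127, -0.0]
contact_force: [0.2, -0.1, -2.5]
width: 0.0104
gripper_force: 59.8
clock: 28.75
position: [0.4419, 0.3328, 0.1397]
ee_rot: [0.001, 0.992, 0.125, -0.003]
contact_force: [0.2, 0.2, -2.5]
width: 0.0101
gripper_force: 59.8
roll 0.011 shift 3 -0 23 q6 1.84 pos [0.442 0.333 0.14 ] F [ 0.2  0.2 -2.5] w 0.0101 g 59.8 t 28.8
```

View pics/w6.png

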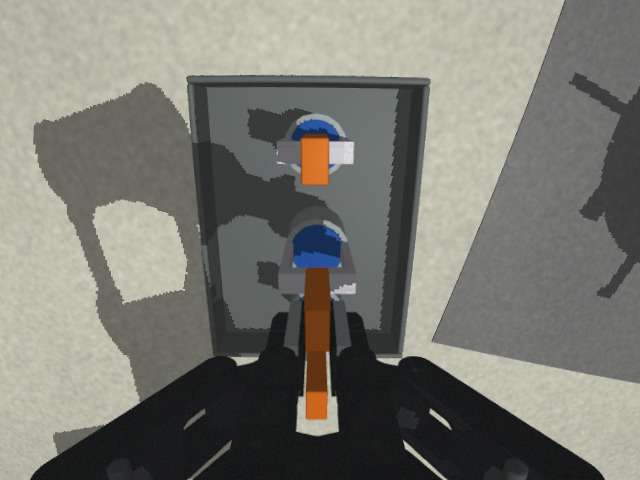

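The third bucket hangs centred between the other two, upper tab at (315,160), with the tray around it. I'll lower and release.

```bash
python3 -m crank '{"translation":[[2,0,8],[0,0,8],[0,0,5],[0,0,1],[0,0,0],[0,0,0],[0,0,0],[0,0,0]],"roll":[0,0,0,0,0,0,0,0],"fingers":[0,0,0,0,0,0.3,0.5,0.7]}' && python3 -m crank '{"translation":[[0,0,0],[0,0,0],[0,0,0],[0,0,-20],[0,0,-20],[0,0,-20],[0,0,-20],[0,0,-20]],"roll":[0,0,0,0,0,0,0,0],"fingers":[1,1,1,1,1,1,1,1]}'
python3 - <<'E'
from h import *
go(*wheel(.0636,-.0636),.2,np.pi+YAW)
for x,y in((.0636,-.0636),(-.0636,-.0636),(-.0636,.0636),(.0636,.0636)): print(wheel(x,y).round(3))
cv2.imwrite('pics/w7.png',get_image('wrist'))
E
```

```text
clock: 29.6
position: [0.4462, 0.3357, 0.1209]
ee_rot: [-0.0, 0.992, 0.125, 0.001]
contact_force: [0.4, -0.5, -0.3]
width: 0.0536
gripper_force: 0.0
clock: 30.4
position: [0.4457, 0.3354, 0.2211]
ee_rot: [-0.0, 0.992, 0.125, 0.0]
contact_force: [0.9, 0.1, 0.1]
width: 0.0858
gripper_force: 0.0
roll -2.711 shift -266 -396 21 q6 1.84 pos [0.446 0.335 0.221] F [0.9 0.1 0.1] w 0.0858 g 0.0 t 30.4
[ 0.636 -0.102]
[ 0.511 -0.079]
[0.534 0.046]
[0.659 0.023]
```

View pics/w7.png

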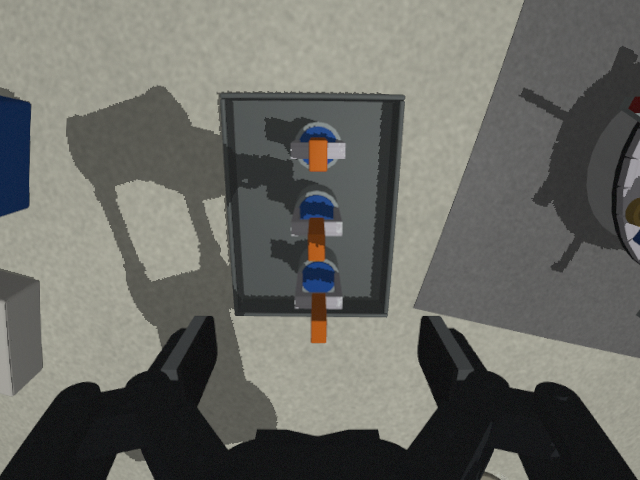

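All three buckets stand upright in the tray, tabs at (318,155), (317,240) and (318,320). Now I go to place 1.

```bash
python3 -m crank '{"translation":[[0,0,0],[0,0,0],[0,0,0],[0,0,0],[0,0,0],[0,0,0],[0,0,0],[0,0,0]],"roll":[-0.143,-0.143,-0.143,-0.143,-0.143,-0.143,-0.143,-0.143],"fingers":[1,1,1,1,1,1,1,1]}' && python3 -m crank '{"translation":[[0,0,0],[0,0,0],[0,0,0],[0,0,0],[0,0,0],[0,0,0],[0,0,0],[0,0,0]],"roll":[-0.143,-0.143,-0.143,-0.143,-0.143,-0.143,-0.143,-0.143],"fingers":[1,1,1,1,1,1,1,1]}' && python3 -m crank '{"translation":[[0,0,0],[0,0,0],[0,0,0],[-10,-15,0],[-19,-28,0],[-19,-28,0],[-19,-28,0],[-19,-28,0]],"roll":[-0.143,-0.143,-0.139,0,0,0,0,0],"fingers":[1,1,1,1,1,1,1,1]}' && python3 -m crank '{"translation":[[-19,-28,0],[-19,-28,0],[-19,-28,0],[-19,-28,0],[-19,-28,0],[-19,-28,0],[-10,-15,0],[0,0,0]],"roll":[0,0,0,0,0,0,0,0],"fingers":[1,1,1,1,1,1,1,1]}'
python3 - <<'E'
from h import *
go(*wheel(.0636,-.0636),.165,np.pi+YAW)
E
```

```text
clock: 31.25
position: [0.4456, 0.3353, 0.2196]
ee_rot: [-0.0, 0.765, 0.644, -0.0]
contact_force: [1.0, 0.1, 0.1]
width: 0.0855
gripper_force: 0.0
clock: 32.05
position: [0.4456, 0.3353, 0.2196]
ee_rot: [-0.0, 0.294, 0.956, -0.0]
contact_force: [0.4, 0.0, -0.4]
width: 0.0851
gripper_force: 0.0
clock: 32.85
position: [0.5082, 0.194, 0.2197]
ee_rot: [-0.0, 0.089, 0.996, -0.0]
contact_force: [-0.4, -0.5, -0.3]
width: 0.0856
gripper_force: 0.0
clock: 33.65
position: [0.5983, -0.0087, 0.2194]
ee_rot: [-0.0, 0.09, 0.996, -0.0]
contact_force: [-0.8, 0.5, 0.4]
width: 0.0857
gripper_force: 0.0
roll -0.001 shift -54 -85 54 q6 -1.52 pos [ 0.598 -0.009  0.219] F [-0.8  0.5  0.4] w 0.0857 g 0.0 t 33.6
```

```bash
python3 -m crank '{"translation":[[-13,-21,0],[-13,-21,0],[-14,-21,0],[-14,-22,0],[0,0,20],[0,0,20],[0,0,0],[0,0,0]],"roll":[0,0,0,0,0,0,0,0],"fingers":[1,1,1,1,1,1,1,1]}'
python3 - <<'E'
from h import *
go(*wheel(.0636,-.0636),.104,np.pi+YAW)
i=camera_info('wrist');im=get_image('wrist')
P=[[*wheel(.0636+a,-.0636+b),z] for a in(.028,-.028) for b in(-.006,.006) for z in(.132,)]
for p in proj('wrist',P,i): cv2.circle(im,tuple(int(v) for v in p),4,(255,0,255),1); print(p.round())
cv2.imwrite('pics/w8.png',im)
E
```

```text
clock: 34.45
position: [0.6354, -0.0986, 0.1803]
ee_rot: [-0.0, 0.088, 0.996, 0.0]
contact_force: [0.3, -0.8, 0.1]
width: 0.0854
gripper_force: 0.0
roll 0.003 shift -1 -3 76 q6 -1.66 pos [ 0.635 -0.099  0.18 ] F [ 0.3 -0.8  0.1] w 0.0854 g 0.0 t 34.5
[303. 300.]
[320. 300.]
[302. 219.]
[321. 219.]
```

View pics/w8.png

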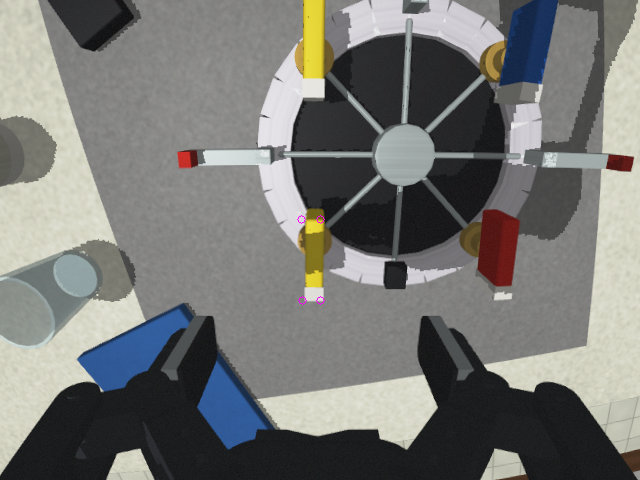

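The wrist view shows the yellow bar at (314,255), about 1.5 mm from its predicted outline, with its white end at (314,293). I descend, grip and turn.

```bash
python3 -m crank '{"translation":[[-1,-2,16],[0,0,20],[0,0,20],[0,0,20],[0,0,0],[0,0,0],[0,0,0],[0,0,0]],"roll":[0,0,0,0,0,0,0,0],"fingers":[1,1,1,1,1,0,0,0]}' 60 && python3 -m crank '{"translation":[[0,0,0],[0,0,0],[0,0,0],[0,0,0],[0,0,0],[0,0,0]],"roll":[0,0,0,0,0,0],"fingers":[0,0,0,0,0,0]}'
python3 - <<'E'
from h import *
go(*wheel(.0636,-.0636),.104,np.pi/2+YAW)
E
```

```text
clock: 35.3
position: [0.6375, -0.1024, 0.106]
ee_rot: [0.002, 0.089, 0.996, -0.0]
contact_force: [-0.4, -0.8, 0.3]
width: 0.0439
gripper_force: 0.0
clock: 35.9
position: [0.637, -0.1009, 0.1052]
ee_rot: [0.001, 0.089, 0.996, 0.001]
contact_force: [-0.4, 5.5, 5.4]
width: 0.0082
gripper_force: 59.0
roll 1.573 shift -1 -1 1 q6 -1.66 pos [ 0.637 -0.101  0.105] F [-0.4  5.5  5.4] w 0.0082 g 59.0 t 35.9
```

```bash
python3 -m crank '{"translation":[[0,0,0],[0,0,0],[0,0,0],[0,0,0],[0,0,0],[0,0,0],[0,0,0],[0,0,0]],"roll":[0.143,0.143,0.143,0.143,0.143,0.143,0.143,0.143],"fingers":[0,0,0,0,0,0,0,0]}' && python3 -m crank '{"translation":[[0,0,0],[0,0,0],[0,0,0],[0,0,0],[0,0,0]],"roll":[0.143,0.143,0.143,0,0],"fingers":[0,0,0,0,0]}'
python3 - <<'E'
from h import *
go(*wheel(.0636,-.0636),.104,np.pi/2+YAW); print(tool()[0]['moment'])
E
```

```text
clock: 36.7
position: [0.6362, -0.1018, 0.1052]
ee_rot: [-0.0, 0.616, 0.788, 0.0]
contact_force: [-1.2, 3.0, 5.9]
width: 0.0084
gripper_force: 59.1
clock: 37.2
position: [0.6357, -0.1018, 0.1052]
ee_rot: [-0.0, 0.768, 0.641, -0.0]
contact_force: [-2.0, 3.2, 7.0]
width: 0.0082
gripper_force: 59.2
roll 0.000 shift -0 0 1 q6 -0.09 pos [ 0.636 -0.102  0.105] F [-2.   3.2  7. ] w 0.0082 g 59.2 t 37.2
[ 0.58040031  0.37706823 -0.02406984]
```

```bash
python3 -m crank '{"translation":[[0,0,0],[0,0,0],[0,0,0],[0,0,0],[0,0,-15],[0,0,-20],[0,0,-20],[0,0,-20]],"roll":[0,0,0,0,0,0,0,0],"fingers":[0.4,0.7,1,1,1,1,1,1]}' && python3 -m crank '{"translation":[[0,0,0]],"roll":[0],"fingers":[1]}'
python3 - <<'E'
from h import *
go(*wheel(-.0636,-.0636),.18,np.pi+YAW)
i=camera_info('wrist');im=get_image('wrist')
cv2.imwrite('pics/w9.png',im)
def bars(im,i):
  hsv=cv2.cvtColor(im,cv2.COLOR_BGR2HSV)
  for n,lo,hi in(('yellow',(22,120,60),(35,255,255)),('blue',(105,150,50),(125,255,255)),('red',(0,150,60),(4,255,255))):
    m=cv2.inRange(hsv,lo,hi);k,l,st,c=cv2.connectedComponentsWithStats(m)
    for j in range(1,k):
      if st[j,4]>300: (a,b),(w,h),an=cv2.minAreaRect(cv2.findNonZero((l==j).astype('uint8'))); print(n,st[j].tolist(),'rect',round(w),round(h),round(an))
bars(im,i)
E
```

```text
clock: 38.0
position: [0.6364, -0.1025, 0.1797]
ee_rot: [-0.0, 0.768, 0.641, -0.0]
contact_force: [-0.2, 0.1, 0.6]
width: 0.0854
gripper_force: 0.0
clock: 38.1
position: [0.6384, -0.1029, 0.1822]
ee_rot: [0.003, 0.768, 0.641, 0.002]
contact_force: [1.2, 0.1, 0.1]
width: 0.0854
gripper_force: 0.0
roll -1.571 shift 130 1 2 q6 -0.09 pos [ 0.638 -0.103  0.182] F [1.2 0.1 0.1] w 0.0854 g 0.0 t 38.1
yellow [302, 204, 27, 78, 1516] rect 77 26 90
yellow [80, 233, 82, 32, 1856] rect 81 31 0
blue [42, 35, 89, 30, 1910] rect 89 27 2
blue [442, 256, 166, 136, 13310] rect 110 153 65
blue [403, 328, 28, 63, 391] rect 63 16 79
red [260, 26, 83, 36, 2493] rect 32 83 86
```

View pics/w9.png

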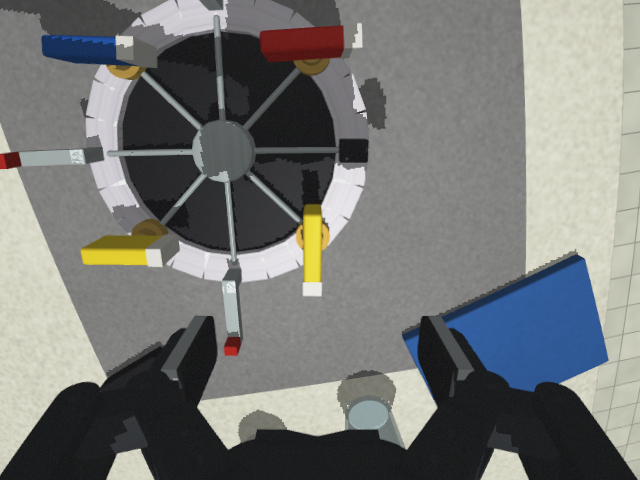

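The place 1 nipple is turned exactly a quarter: its bar is vertical at column 313, white end at (313,289) pointing to wheel -y. The others are untouched. Place 2 next.

```bash
python3 -m crank '{"translation":[[0,0,0],[0,0,0],[0,0,0],[0,0,0],[0,0,0],[0,0,0],[0,0,0],[0,0,0]],"roll":[-0.143,-0.143,-0.143,-0.143,-0.143,-0.143,-0.143,-0.143],"fingers":[1,1,1,1,1,1,1,1]}' && python3 -m crank '{"translation":[[0,0,0],[0,0,0],[0,0,0],[30,0,0],[32,0,0],[32,0,0],[32,0,0],[0,0,0]],"roll":[-0.143,-0.143,-0.143,0,0,0,0,0],"fingers":[1,1,1,1,1,1,1,1]}' && python3 -m crank '{"translation":[[0,0,0]],"roll":[0],"fingers":[1]}'
python3 - <<'E'
from h import *
go(*wheel(-.0636,-.0636),.105,np.pi+YAW)
i=camera_info('wrist');im=get_image('wrist'); cv2.imwrite('pics/w10.png',im)
print(proj('wrist',[[*wheel(-.0636+a,-.0636+b),.132] for a in(.028,-.028) for b in(-.006,.006)],i).round())
hsv=cv2.cvtColor(im,cv2.COLOR_BGR2HSV); m=cv2.inRange(hsv,(22,120,60),(35,255,255));k,l,st,c=cv2.connectedComponentsWithStats(m)
for s in st[1:]:
  if s[4]>300: print(s)
E
```

```text
clock: 38.95
position: [0.6355, -0.1021, 0.1772]
ee_rot: [-0.002, 0.296, 0.955, -0.0]
contact_force: [-0.4, 0.8, 0.2]
width: 0.0858
gripper_force: 0.0
clock: 39.75
position: [0.5068, -0.0785, 0.1776]
ee_rot: [-0.003, 0.089, 0.996, 0.001]
contact_force: [0.1, -0.8, -0.2]
width: 0.0853
gripper_force: 0.0
clock: 39.85
position: [0.5118, -0.0798, 0.1785]
ee_rot: [-0.0, 0.089, 0.996, 0.0]
contact_force: [0.1, -0.2, -0.4]
width: 0.0853
gripper_force: 0.0
roll 0.002 shift 1 0 73 q6 -1.68 pos [ 0.512 -0.08   0.178] F [ 0.1 -0.2 -0.4] w 0.0853 g 0.0 t 39.9
[[308. 298.]
 [326. 298.]
 [307. 217.]
 [327. 217.]]
[ 307  206   24   79 1501]
[ 296  380   60   40 2196]
```

```bash
python3 -m crank '{"translation":[[1,1,13],[0,0,20],[0,0,20],[0,0,20],[0,0,0],[0,0,0],[0,0,0],[0,0,0]],"roll":[0,0,0,0,0,0,0,0],"fingers":[1,1,1,1,1,0,0,0]}' 60 && python3 -m crank '{"translation":[[0,0,0],[0,0,0],[0,0,0],[0,0,0],[0,0,0],[0,0,0]],"roll":[0,0,0,0,0,0],"fingers":[0,0,0,0,0,0]}' && python3 -m crank '{"translation":[[0,0,0],[0,0,0],[0,0,0],[0,0,0],[0,0,0],[0,0,0],[0,0,0],[0,0,0]],"roll":[0.143,0.143,0.143,0.143,0.143,0.143,0.143,0.143],"fingers":[0,0,0,0,0,0,0,0]}' && python3 -m crank '{"translation":[[0,0,0],[0,0,0],[0,0,0],[0,0,0],[0,0,0]],"roll":[0.143,0.143,0.143,0,0],"fingers":[0,0,0,0,0]}'
python3 - <<'E'
from h import *
go(*wheel(-.0636,-.0636),.104,np.pi/2+YAW)
E
```

```text
clock: 40.7
position: [0.5127, -0.0791, 0.1073]
ee_rot: [0.001, 0.089, 0.996, -0.0]
contact_force: [-0.7, -0.1, -0.0]
width: 0.0443
gripper_force: 0.0
clock: 41.3
position: [0.5122, -0.0789, 0.107]
ee_rot: [0.001, 0.089, 0.996, -0.0]
contact_force: [-0.7, 1.5, 5.5]
width: -0.0001
gripper_force: 2.8
clock: 42.1
position: [0.5123, -0.0791, 0.107]
ee_rot: [0.001, 0.616, 0.788, 0.0]
contact_force: [-0.4, -0.2, 4.7]
width: 0.0001
gripper_force: 2.7
clock: 42.6
position: [0.5123, -0.079, 0.107]
ee_rot: [0.001, 0.768, 0.641, 0.0]
contact_force: [0.2, 0.3, 4.8]
width: 0.0
gripper_force: 2.7
roll -0.000 shift -0 -1 3 q6 -0.11 pos [ 0.512 -0.079  0.107] F [0.2 0.3 4.8] w 0.0000 g 2.7 t 42.6
```

```bash
python3 - <<'E'
from h import *
a=get_image('wrist');cv2.imwrite('pics/w11.png',a); b=get_image('top')[170:310,220:400]; s=get_image('scene')[170:310,240:440]
out=np.zeros((600,800,3),'uint8'); out[:300,:400]=cv2.resize(a,(400,300)); out[:300,400:]=cv2.resize(b,(400,300),interpolation=2); out[300:,:428]=cv2.resize(s,(428,300),interpolation=2)
cv2.imwrite('pics/m1.png',out)
E
```

```text
(no output)
```

View pics/m1.png

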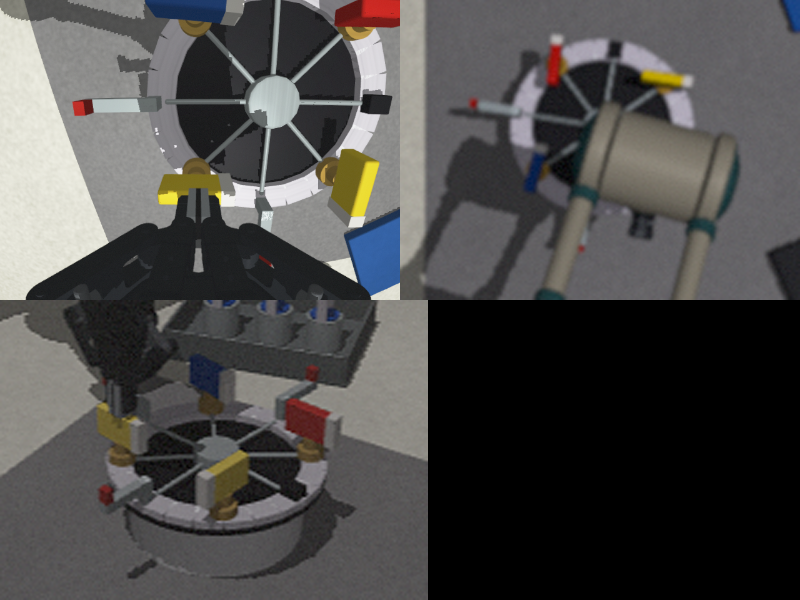

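The grip shut to 0 mm and the place 2 bar, at (195,188) in the wrist tile, has not turned. I'll work out where the fingers really are.

```bash
python3 - <<'E'
from h import *
i=camera_info('wrist');im=cv2.imread('pics/w11.png'); sc=get_image('scene')
s,M=tool();p=s['position'];print(p,M[:,2].round(3))
def dr(im,cam,inf,P,col):
  for q in proj(cam,P,inf): cv2.circle(im,tuple(int(v) for v in q),3,col,1)
def box(x,y,a0=0): 
  return [[*wheel(x+a,y+b),z] for a in(.028,-.028) for b in(-.006,.006) for z in(.1,.132)]
for I,cam,inf in((im,'wrist',i),(sc,'scene',None)):
  dr(I,cam,inf,box(-.0636,-.0636),(255,0,255)); dr(I,cam,inf,[p],(0,255,0)); dr(I,cam,inf,[p-M[:,2]*.019],(0,255,255))
a=cv2.resize(im[240:400,200:440],(600,400),interpolation=2)[:, :]
b=cv2.resize(sc[330-160:330,265:415][20:120],(600,400),interpolation=2)
out=np.zeros((600,800,3),'uint8'); out[:267,:400]=cv2.resize(a,(400,267)); out[267:567,:450]=cv2.resize(b,(450,300)); cv2.imwrite('pics/m2.png',out)
print(proj('scene',[p]))
E
```

```text
[ 0.51224893 -0.07901379  0.1069976 ] [ 0.002 -0.001 -1.   ]
[[295.87949    233.62343867]]
```

View pics/m2.png

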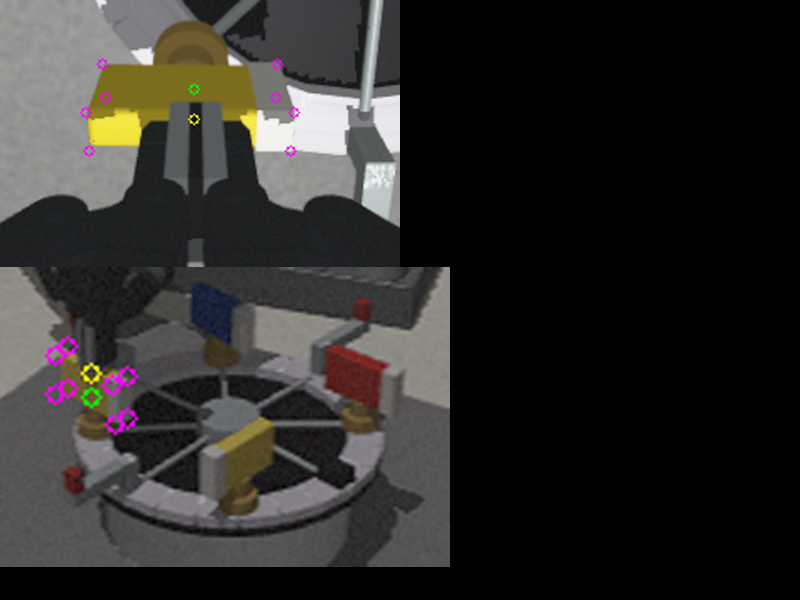

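The fingertips rest on top of the bar. The real tips sit about 20–25 mm short of the stated TCP, so this grip was too shallow. I open, roll back and regrip 19 mm deeper, watching the force.

```bash
python3 -m crank '{"translation":[[0,0,0],[0,0,-10],[0,0,-10],[0,0,0],[0,0,0],[0,0,0],[0,0,0],[0,0,0]],"roll":[0,0,0,0,-0.143,-0.143,-0.143,-0.143],"fingers":[0.5,1,1,1,1,1,1,1]}' && python3 -m crank '{"translation":[[0,0,0],[0,0,0],[0,0,0],[0,0,0],[0,0,0],[0,0,0],[0,0,0],[0,0,0]],"roll":[-0.143,-0.143,-0.143,-0.143,-0.143,-0.143,-0.143,0],"fingers":[1,1,1,1,1,1,1,1]}' && python3 -m crank '{"translation":[[0,0,10],[0,0,10],[0,0,10],[0,0,8],[0,0,0],[0,0,0]],"roll":[0,0,0,0,0,0],"fingers":[1,1,1,1,1,1]}' && python3 -m crank '{"translation":[[0,0,0],[0,0,0],[0,0,0],[0,0,0],[0,0,0],[0,0,0],[0,0,0],[0,0,0]],"roll":[0,0,0,0,0,0,0,0],"fingers":[0,0,0,0,0,0,0,0]}' 60
python3 - <<'E'
from h import *
go(*wheel(-.0636,-.0636),.088,np.pi+YAW)
E
```

```text
clock: 43.6
position: [0.5113, -0.0787, 0.1261]
ee_rot: [-0.0, 0.553, 0.833, -0.0]
contact_force: [-0.1, 0.2, 0.4]
width: 0.0852
gripper_force: 0.0
clock: 44.4
position: [0.5113, -0.0787, 0.1261]
ee_rot: [-0.0, 0.089, 0.996, 0.0]
contact_force: [-0.7, 0.5, 0.5]
width: 0.0854
gripper_force: 0.0
clock: 45.0
position: [0.5115, -0.0787, 0.0879]
ee_rot: [-0.0, 0.089, 0.996, 0.0]
contact_force: [0.3, -0.2, 0.4]
width: 0.0855
gripper_force: 0.0
clock: 45.8
position: [0.5117, -0.0785, 0.0886]
ee_rot: [0.0, 0.089, 0.996, 0.0]
contact_force: [-0.8, 2.0, 3.7]
width: 0.0109
gripper_force: 60.3
roll 0.002 shift 1 -1 1 q6 -1.68 pos [ 0.512 -0.079  0.089] F [-0.8  2.   3.7] w 0.0109 g 60.3 t 45.8
```

```bash
python3 -m crank '{"translation":[[0,0,0],[0,0,0],[0,0,0],[0,0,0],[0,0,0],[0,0,0],[0,0,0],[0,0,0]],"roll":[0.143,0.143,0.143,0.143,0.143,0.143,0.143,0.143],"fingers":[0,0,0,0,0,0,0,0]}' && python3 -m crank '{"translation":[[0,0,0],[0,0,0],[0,0,0],[0,0,0],[0,0,0]],"roll":[0.143,0.143,0.143,0,0],"fingers":[0,0,0,0,0]}' && python3 -m crank '{"translation":[[0,0,0],[0,0,0],[0,0,0],[0,0,0],[0,0,-15],[0,0,-25],[0,0,-25],[0,0,-25]],"roll":[0,0,0,0,0,0,0,0],"fingers":[0.4,0.7,1,1,1,1,1,1]}' && python3 -m crank '{"translation":[[0,0,0]],"roll":[0],"fingers":[1]}'
cat >> h.py <<'E'
def bars(im,names=None):
  hsv=cv2.cvtColor(im,cv2.COLOR_BGR2HSV)
  for n,lo,hi in(('yellow',(22,120,60),(35,255,255)),('blue',(105,150,50),(125,255,255)),('red',(0,150,60),(4,255,255))):
    k,l,st,c=cv2.connectedComponentsWithStats(cv2.inRange(hsv,lo,hi))
    for j in range(1,k):
      if st[j,4]>300: (a,b),(w,h),an=cv2.minAreaRect(cv2.findNonZero((l==j).astype('uint8'))); print(n,st[j].tolist(),'rect',round(w),round(h),round(an))
E
python3 - <<'E'
from h import *
go(*wheel(-.0636,.0636),.18,np.pi+YAW)
i=camera_info('wrist');im=get_image('wrist');cv2.imwrite('pics/w12.png',im);bars(im)
q=proj('wrist',[[*wheel(-.0636,-.0636+a),.132] for a in(-.024,.024)],i);print(q.round(),[im[int(v[1]),int(v[0])].tolist() for v in q])
E
```

```text
clock: 46.6
position: [0.5109, -0.0794, 0.0886]
ee_rot: [-0.0, 0.616, 0.788, -0.001]
contact_force: [-3.1, -0.8, 5.2]
width: 0.0104
gripper_force: 60.5
clock: 47.1
position: [0.5104, -0.0794, 0.0886]
ee_rot: [-0.0, 0.768, 0.641, -0.001]
contact_force: [-2.6, -1.2, 5.6]
width: 0.0103
gripper_force: 60.6
clock: 47.9
position: [0.5116, -0.0787, 0.179]
ee_rot: [-0.0, 0.768, 0.641, -0.0]
contact_force: [0.4, 0.3, -0.2]
width: 0.0857
gripper_force: 0.0
clock: 48.0
position: [0.5142, -0.0794, 0.1817]
ee_rot: [0.003, 0.768, 0.641, 0.002]
contact_force: [0.9, -0.2, 0.6]
width: 0.0852
gripper_force: 0.0
roll -1.571 shift 3 127 2 q6 -0.11 pos [ 0.514 -0.079  0.182] F [ 0.9 -0.2  0.6] w 0.0852 g 0.0 t 48.0
yellow [301, 206, 21, 78, 1452] rect 77 20 90
yellow [472, 206, 46, 77, 2529] rect 39 74 11
blue [258, 26, 84, 38, 2460] rect 83 31 6
blue [511, 272, 129, 136, 10794] rect 99 149 65
red [466, 36, 98, 30, 2465] rect 28 97 89
[[311. 293.]
 [311. 224.]] [[222, 228, 228], [60, 213, 229]]
```

The place 2 bar is turned 90°, and white is detected at its wheel -y end. Now place 3, blue, two quarter turns in one grip.

```bash
python3 -m crank '{"translation":[[0,0,0],[0,0,0],[0,0,0],[0,0,0],[0,0,0],[0,0,0],[0,0,0],[0,0,0]],"roll":[-0.143,-0.143,-0.143,-0.143,-0.143,-0.143,-0.143,-0.143],"fingers":[1,1,1,1,1,1,1,1]}' && python3 -m crank '{"translation":[[0,0,0],[0,0,0],[0,0,0],[0,31,0],[0,32,0],[0,32,0],[0,32,0],[0,0,0]],"roll":[-0.143,-0.143,-0.143,0,0,0,0,0],"fingers":[1,1,1,1,1,1,1,1]}' && python3 -m crank '{"translation":[[0,0,0]],"roll":[0],"fingers":[1]}'
python3 - <<'E'
from h import *
go(*wheel(-.0636,.0636),.088,np.pi+YAW)
i=camera_info('wrist');im=get_image('wrist'); cv2.imwrite('pics/w13.png',im)
print(proj('wrist',[[*wheel(-.0636+a,.0636+b),.132] for a in(.028,-.028) for b in(-.006,.006)],i).round()); bars(im)
E
```

```text
clock: 48.85
position: [0.5106, -0.0784, 0.1766]
ee_rot: [-0.002, 0.296, 0.955, 0.0]
contact_force: [-0.1, -0.1, 0.6]
width: 0.0855
gripper_force: 0.0
clock: 49.65
position: [0.5336, 0.0497, 0.1767]
ee_rot: [-0.001, 0.087, 0.996, 0.001]
contact_force: [0.0, -0.7, -1.5]
width: 0.0855
gripper_force: 0.0
clock: 49.75
position: [0.5332, 0.0465, 0.1769]
ee_rot: [-0.001, 0.088, 0.996, -0.0]
contact_force: [0.3, -0.5, -0.9]
width: 0.0854
gripper_force: 0.0
roll 0.004 shift -1 -0 89 q6 -1.44 pos [0.533 0.047 0.177] F [ 0.3 -0.5 -0.9] w 0.0854 g 0.0 t 49.8
[[307. 302.]
 [325. 302.]
 [306. 220.]
 [326. 220.]]
yellow [95, 237, 86, 33, 2329] rect 32 85 90
blue [307, 209, 24, 79, 1395] rect 19 78 6
blue [106, 449, 48, 31, 1033] rect 47 30 0
red [309, 363, 17, 73, 1074] rect 73 16 87
```

```bash
python3 -m crank '{"translation":[[-1,0,14],[0,0,25],[0,0,25],[0,0,25],[0,0,0],[0,0,0],[0,0,0],[0,0,0]],"roll":[0,0,0,0,0,0,0,0],"fingers":[1,1,1,1,1,0,0,0]}' 60 && python3 -m crank '{"translation":[[0,0,0],[0,0,0],[0,0,0],[0,0,0],[0,0,0],[0,0,0]],"roll":[0,0,0,0,0,0],"fingers":[0,0,0,0,0,0]}' && python3 -m crank '{"translation":[[0,0,0],[0,0,0],[0,0,0],[0,0,0],[0,0,0],[0,0,0],[0,0,0],[0,0,0]],"roll":[0.143,0.143,0.143,0.143,0.143,0.143,0.143,0.143],"fingers":[0,0,0,0,0,0,0,0]}'
python3 - <<'E'
from h import *
go(*wheel(-.0636,.0636),.088,YAW)
E
```

```text
clock: 50.6
position: [0.5362, 0.0458, 0.0907]
ee_rot: [0.001, 0.089, 0.996, 0.0]
contact_force: [-0.1, -0.4, 0.2]
width: 0.044
gripper_force: 0.0
clock: 51.2
position: [0.5355, 0.0464, 0.0902]
ee_rot: [0.001, 0.089, 0.996, 0.0]
contact_force: [-1.4, 1.5, 5.7]
width: 0.0106
gripper_force: 60.0
clock: 52.0
position: [0.5336, 0.0445, 0.0902]
ee_rot: [0.0, 0.616, 0.788, -0.002]
contact_force: [-5.5, -4.0, 9.2]
width: 0.0108
gripper_force: 60.5
roll 1.995 shift -0 -2 2 q6 -0.29 pos [0.534 0.044 0.09 ] F [-5.5 -4.   9.2] w 0.0108 g 60.5 t 52.0
```

Grip is good; 1.995 rad remains (14 rows).

```bash
python3 -m crank '{"translation":[[0,0,0],[0,0,0],[0,0,0],[0,0,0],[0,0,0],[0,0,0],[0,0,0],[0,0,0]],"roll":[0.143,0.143,0.143,0.143,0.143,0.143,0.143,0.143],"fingers":[0,0,0,0,0,0,0,0]}' && python3 -m crank '{"translation":[[0,0,0],[0,0,0],[0,0,0],[0,0,0],[0,0,0],[0,0,0],[0,0,0],[0,0,0]],"roll":[0.143,0.143,0.143,0.143,0.143,0.137,0,0],"fingers":[0,0,0,0,0,0,0,0]}' && python3 -m crank '{"translation":[[0,0,0],[0,0,0],[0,0,0],[0,0,0],[0,0,-15],[0,0,-25],[0,0,-25],[0,0,-25]],"roll":[0,0,0,0,0,0,0,0],"fingers":[0.4,0.7,1,1,1,1,1,1]}' && python3 -m crank '{"translation":[[0,0,0]],"roll":[0],"fingers":[1]}'
python3 - <<'E'
from h import *
go(*wheel(.0636,.0636),.18,np.pi+YAW)
i=camera_info('wrist');im=get_image('wrist');cv2.imwrite('pics/w14.png',im);bars(im)
q=proj('wrist',[[*wheel(-.0636+a,.0636),.132] for a in(-.024,.024)],i);print(q.round(),[im[int(v[1]),int(v[0])].tolist() for v in q])
E
```

```text
clock: 52.8
position: [0.5309, 0.0454, 0.0901]
ee_rot: [-0.0, 0.944, 0.329, -0.004]
contact_force: [-9.8, -1.3, 13.3]
width: 0.0106
gripper_force: 61.0
clock: 53.6
position: [0.5304, 0.0474, 0.0901]
ee_rot: [-0.001, 0.996, -0.088, -0.004]
contact_force: [-10.0, 2.7, 12.8]
width: 0.0106
gripper_force: 61.1
clock: 54.4
position: [0.5351, 0.0459, 0.1799]
ee_rot: [0.0, 0.996, -0.088, -0.0]
contact_force: [0.7, -0.5, 0.5]
width: 0.0853
gripper_force: 0.0
clock: 54.5
position: [0.5379, 0.0459, 0.1826]
ee_rot: [-0.0, 0.996, -0.088, 0.004]
contact_force: [0.8, 0.5, -0.6]
width: 0.0853
gripper_force: 0.0
roll -3.138 shift -123 -1 3 q6 1.70 pos [0.538 0.046 0.183] F [ 0.8  0.5 -0.6] w 0.0853 g 0.0 t 54.5
yellow [471, 46, 98, 35, 2592] rect 96 34 3
yellow [451, 242, 83, 32, 2187] rect 31 82 90
blue [308, 215, 19, 77, 1287] rect 18 76 1
blue [42, 342, 25, 21, 302] rect 15 25 48
red [305, 17, 25, 92, 1829] rect 91 21 87
red [605, 162, 27, 16, 325] rect 25 15 8
[[318. 298.]
 [319. 230.]] [[199, 208, 208], [160, 83, 37]]
```

Blue has had two quarter turns; its white end is now on the wheel -x side. On to place 4.

```bash
python3 -m crank '{"translation":[[0,0,0],[0,0,0],[0,0,0],[0,0,0],[0,0,0],[0,0,0],[0,0,0],[0,0,0]],"roll":[-0.143,-0.143,-0.143,-0.143,-0.143,-0.143,-0.143,-0.143],"fingers":[1,1,1,1,1,1,1,1]}' && python3 -m crank '{"translation":[[0,0,0],[0,0,0],[0,0,0],[0,0,0],[0,0,0],[0,0,0],[0,0,0],[0,0,0]],"roll":[-0.143,-0.143,-0.143,-0.143,-0.143,-0.143,-0.143,-0.143],"fingers":[1,1,1,1,1,1,1,1]}' && python3 -m crank '{"translation":[[0,0,0],[0,0,0],[0,0,0],[0,0,0],[0,0,0],[0,0,0],[0,0,0],[-15,0,0]],"roll":[-0.143,-0.143,-0.143,-0.143,-0.143,-0.135,0,0],"fingers":[1,1,1,1,1,1,1,1]}' && python3 -m crank '{"translation":[[-27,0,0],[-27,0,0],[-27,0,0],[-27,0,0],[0,0,0],[0,0,0]],"roll":[0,0,0,0,0,0],"fingers":[1,1,1,1,1,1]}'
python3 - <<'E'
from h import *
go(*wheel(.0636,.0636),.088,np.pi+YAW)
i=camera_info('wrist');im=get_image('wrist'); cv2.imwrite('pics/w15.png',im)
print(proj('wrist',[[*wheel(.0636+a,.0636+b),.132] for a in(.028,-.028) for b in(-.006,.006)],i).round()); bars(im)
E
```

```text
clock: 55.35
position: [0.5341, 0.0461, 0.1774]
ee_rot: [-0.001, 0.884, 0.468, -0.001]
contact_force: [-0.5, -0.7, 0.1]
width: 0.085
gripper_force: 0.0
clock: 56.15
position: [0.5341, 0.046, 0.1774]
ee_rot: [-0.001, 0.49, 0.872, -0.001]
contact_force: [0.4, 0.6, 0.9]
width: 0.0856
gripper_force: 0.0
clock: 56.95
position: [0.5481, 0.0436, 0.1783]
ee_rot: [-0.002, 0.091, 0.996, 0.0]
contact_force: [0.3, -0.8, -0.4]
width: 0.0854
gripper_force: 0.0
clock: 57.55
position: [0.6566, 0.0238, 0.1779]
ee_rot: [-0.001, 0.091, 0.996, 0.0]
contact_force: [0.2, 1.0, 0.2]
width: 0.0852
gripper_force: 0.0
roll -0.002 shift -2 -0 90 q6 -1.46 pos [0.657 0.024 0.178] F [0.2 1.  0.2] w 0.0852 g 0.0 t 57.5
[[307. 303.]
 [325. 303.]
 [306. 222.]
 [326. 222.]]
yellow [59, 39, 102, 36, 2777] rect 35 101 90
yellow [97, 237, 85, 35, 2297] rect 34 84 90
blue [307, 7, 22, 94, 1968] rect 93 21 90
blue [0, 305, 133, 114, 7958] rect 97 115 60
red [437, 151, 20, 18, 315] rect 17 19 90
red [0, 158, 25, 17, 325] rect 15 24 85
red [307, 210, 22, 80, 1355] rect 78 18 86
```

```bash
python3 -m crank '{"translation":[[-2,0,14],[0,0,25],[0,0,25],[0,0,25],[0,0,0],[0,0,0],[0,0,0],[0,0,0]],"roll":[0,0,0,0,0,0,0,0],"fingers":[1,1,1,1,1,0,0,0]}' 60 && python3 -m crank '{"translation":[[0,0,0],[0,0,0],[0,0,0],[0,0,0],[0,0,0],[0,0,0]],"roll":[0,0,0,0,0,0],"fingers":[0,0,0,0,0,0]}' && python3 -m crank '{"translation":[[0,0,0],[0,0,0],[0,0,0],[0,0,0],[0,0,0],[0,0,0],[0,0,0],[0,0,0]],"roll":[0.143,0.143,0.143,0.143,0.143,0.143,0.143,0.143],"fingers":[0,0,0,0,0,0,0,0]}'
python3 - <<'E'
from h import *
go(*wheel(.0636,.0636),.088,YAW)
E
```

```text
clock: 58.4
position: [0.6591, 0.0237, 0.092]
ee_rot: [0.002, 0.09, 0.996, 0.0]
contact_force: [-0.4, -0.8, 0.2]
width: 0.044
gripper_force: 0.0
clock: 59.0
position: [0.6589, 0.0245, 0.0914]
ee_rot: [0.001, 0.09, 0.996, 0.001]
contact_force: [0.5, 3.6, 4.5]
width: 0.0106
gripper_force: 60.9
clock: 59.8
position: [0.6584, 0.0239, 0.0914]
ee_rot: [0.0, 0.617, 0.787, 0.0]
contact_force: [-0.6, 2.5, 6.5]
width: 0.0102
gripper_force: 61.1
roll 1.992 shift 1 1 3 q6 -0.31 pos [0.658 0.024 0.091] F [-0.6  2.5  6.5] w 0.0102 g 61.1 t 59.8
```

```bash
python3 -m crank '{"translation":[[0,0,0],[0,0,0],[0,0,0],[0,0,0],[0,0,0],[0,0,0],[0,0,0],[0,0,0]],"roll":[0.143,0.143,0.143,0.143,0.143,0.143,0.143,0.143],"fingers":[0,0,0,0,0,0,0,0]}' && python3 -m crank '{"translation":[[0,0,0],[0,0,0],[0,0,0],[0,0,0],[0,0,0],[0,0,0],[0,0,0],[0,0,0]],"roll":[0.143,0.143,0.143,0.143,0.143,0.137,0,0],"fingers":[0,0,0,0,0,0,0,0]}' && python3 -m crank '{"translation":[[0,0,0],[0,0,0],[0,0,0],[0,0,0],[0,0,-15],[0,0,-25],[0,0,-25],[0,0,-25]],"roll":[0,0,0,0,0,0,0,0],"fingers":[0.4,0.7,1,1,1,1,1,1]}' && python3 -m crank '{"translation":[[0,0,0]],"roll":[0],"fingers":[1]}'
python3 - <<'E'
from h import *
go(*wheel(.0636,.0636),.18,np.pi+YAW)
i=camera_info('wrist');im=get_image('wrist');cv2.imwrite('pics/w16.png',im);bars(im)
q=proj('wrist',[[*wheel(.0636+a,.0636),.132] for a in(-.024,.024)],i);print(q.round(),[im[int(v[1]),int(v[0])].tolist() for v in q])
E
```

```text
clock: 60.6
position: [0.6576, 0.0242, 0.0914]
ee_rot: [-0.0, 0.945, 0.328, -0.0]
contact_force: [-2.2, 2.1, 6.4]
width: 0.0104
gripper_force: 61.2
clock: 61.4
position: [0.6575, 0.0248, 0.0914]
ee_rot: [-0.001, 0.996, -0.089, -0.0]
contact_force: [-2.8, 2.7, 7.9]
width: 0.0103
gripper_force: 61.2
clock: 62.2
position: [0.6579, 0.0235, 0.1808]
ee_rot: [0.0, 0.996, -0.089, -0.0]
contact_force: [-0.6, -0.8, -0.3]
width: 0.0854
gripper_force: 0.0
clock: 62.3
position: [0.6606, 0.0234, 0.1843]
ee_rot: [0.0, 0.996, -0.089, 0.004]
contact_force: [0.1, 0.3, 0.0]
width: 0.0854
gripper_force: 0.0
roll -3.140 shift 2 -0 4 q6 1.68 pos [0.661 0.023 0.184] F [0.1 0.3 0. ] w 0.0854 g 0.0 t 62.3
yellow [449, 235, 84, 35, 2163] rect 34 83 89
blue [561, 0, 79, 117, 6710] rect 116 78 90
blue [309, 362, 15, 69, 966] rect 68 14 90
red [307, 211, 18, 76, 1298] rect 75 17 90
[[318. 293.]
 [318. 225.]] [[204, 212, 214], [40, 44, 191]]
```

Red stands at two quarters, white on the -x side. I roll back half a turn, regrip and give the third quarter.

```bash
python3 -m crank '{"translation":[[0,0,0],[0,0,0],[0,0,0],[0,0,0],[0,0,0],[0,0,0],[0,0,0],[0,0,0]],"roll":[-0.143,-0.143,-0.143,-0.143,-0.143,-0.143,-0.143,-0.143],"fingers":[1,1,1,1,1,1,1,1]}' && python3 -m crank '{"translation":[[0,0,0],[0,0,0],[0,0,0],[0,0,0],[0,0,0],[0,0,0],[0,0,0],[0,0,0]],"roll":[-0.143,-0.143,-0.143,-0.143,-0.143,-0.143,-0.143,-0.143],"fingers":[1,1,1,1,1,1,1,1]}' && python3 -m crank '{"translation":[[0,0,0],[0,0,0],[0,0,0],[0,0,0],[0,0,0],[0,0,0],[0,0,0],[0,0,0]],"roll":[-0.143,-0.143,-0.143,-0.143,-0.143,-0.137,0,0],"fingers":[1,1,1,1,1,1,1,1]}' && python3 -m crank '{"translation":[[0,0,14],[0,0,25],[0,0,25],[0,0,24],[0,0,0],[0,0,0],[0,0,0],[0,0,0]],"roll":[0,0,0,0,0,0,0,0],"fingers":[1,1,1,1,1,0,0,0]}' 60 && python3 -m crank '{"translation":[[0,0,0],[0,0,0],[0,0,0],[0,0,0],[0,0,0],[0,0,0]],"roll":[0,0,0,0,0,0],"fingers":[0,0,0,0,0,0]}'
python3 - <<'E'
from h import *
go(*wheel(.0636,.0636),.088,np.pi/2+YAW)
E
```

```text
clock: 63.15
position: [0.657, 0.0236, 0.1782]
ee_rot: [-0.001, 0.884, 0.467, -0.001]
contact_force: [0.2, -0.1, 0.6]
width: 0.0858
gripper_force: 0.0
clock: 63.95
position: [0.657, 0.0237, 0.1781]
ee_rot: [-0.002, 0.491, 0.871, -0.001]
contact_force: [-0.2, -0.2, 0.4]
width: 0.0855
gripper_force: 0.0
clock: 64.75
position: [0.6574, 0.0237, 0.1789]
ee_rot: [-0.001, 0.091, 0.996, -0.0]
contact_force: [-0.8, 0.5, -0.1]
width: 0.0853
gripper_force: 0.0
clock: 65.55
position: [0.6592, 0.0237, 0.094]
ee_rot: [0.002, 0.09, 0.996, 0.0]
contact_force: [0.5, -0.1, 0.1]
width: 0.044
gripper_force: 0.0
clock: 66.15
position: [0.6587, 0.0245, 0.0934]
ee_rot: [0.001, 0.09, 0.996, 0.001]
contact_force: [-0.9, 2.7, 6.1]
width: 0.0102
gripper_force: 60.7
roll 1.571 shift -1 1 5 q6 -1.46 pos [0.659 0.025 0.093] F [-0.9  2.7  6.1] w 0.0102 g 60.7 t 66.2
```

```bash
python3 -m crank '{"translation":[[0,0,0],[0,0,0],[0,0,0],[0,0,0],[0,0,0],[0,0,0],[0,0,0],[0,0,0]],"roll":[0.143,0.143,0.143,0.143,0.143,0.143,0.143,0.143],"fingers":[0,0,0,0,0,0,0,0]}' && python3 -m crank '{"translation":[[0,0,0],[0,0,0],[0,0,0],[0,0,0],[0,0,0]],"roll":[0.143,0.143,0.143,0,0],"fingers":[0,0,0,0,0]}' && python3 -m crank '{"translation":[[0,0,0],[0,0,0],[0,0,0],[0,0,0],[0,0,-15],[0,0,-25],[0,0,-25],[0,0,-25]],"roll":[0,0,0,0,0,0,0,0],"fingers":[0.4,0.7,1,1,1,1,1,1]}' && python3 -m crank '{"translation":[[0,0,-30],[0,0,-30],[0,0,-30],[0,0,0],[0,0,0],[0,0,0]],"roll":[0,0,0,0,0,0],"fingers":[1,1,1,1,1,1]}'
python3 - <<'E'
from h import *
i=camera_info('wrist');im=get_image('wrist'); b=get_image('top')[170:350,110:400]; s=get_image('scene')[130:330,220:460]
out=np.zeros((600,800,3),'uint8'); out[:300,:400]=cv2.resize(im,(400,300)); out[:248,400:]=cv2.resize(b,(400,248),interpolation=2); out[300:,:360]=cv2.resize(s,(360,300),interpolation=2)
cv2.imwrite('pics/m3.png',out); bars(im)
for n,x,y in(('p1',.0636,-.0636),('p2',-.0636,-.0636),('p3',-.0636,.0636),('p4',.0636,.0636)):
  print(n,[im[int(v[1]),int(v[0])].tolist() if 0<=v[1]<480 and 0<=v[0]<640 else None for v in proj('wrist',[[*wheel(x+a,y+b),.132] for a,b in((.025,0),(0,-.025),(-.025,0),(0,.025))],i)])
print(manip.get_state()['contact_force'])
E
```

```text
clock: 66.95
position: [0.6583, 0.0242, 0.0934]
ee_rot: [0.0, 0.617, 0.787, 0.001]
contact_force: [-1.4, 2.2, 7.2]
width: 0.0103
gripper_force: 60.8
clock: 67.45
position: [0.6581, 0.0242, 0.0934]
ee_rot: [-0.0, 0.769, 0.64, 0.0]
contact_force: [-0.9, 3.0, 6.7]
width: 0.0105
gripper_force: 60.8
clock: 68.25
position: [0.6579, 0.0236, 0.1829]
ee_rot: [-0.0, 0.768, 0.64, -0.0]
contact_force: [-0.6, 0.2, 0.6]
width: 0.0854
gripper_force: 0.0
clock: 68.85
position: [0.6573, 0.0237, 0.2708]
ee_rot: [-0.001, 0.768, 0.64, -0.001]
contact_force: [-0.4, 0.8, -0.4]
width: 0.0853
gripper_force: 0.0
yellow [311, 306, 15, 54, 657] rect 53 14 90
blue [156, 209, 60, 20, 1020] rect 19 59 89
blue [468, 319, 76, 73, 3134] rect 72 58 66
blue [387, 362, 51, 72, 1913] rect 65 36 63
red [312, 203, 13, 49, 631] rect 48 12 90
p1 [[115, 117, 117], [192, 200, 201], [172, 168, 171], [51, 188, 211]]
p2 [[109, 110, 111], [20, 19, 21], [26, 24, 25], [68, 79, 80]]
p3 [[149, 79, 37], [184, 178, 180], [185, 193, 194], [106, 108, 108]]
p4 [[167, 162, 163], [41, 47, 180], [53, 52, 49], [205, 213, 214]]
[-0.32671925 -1.18603872 -0.37349492]
```

View pics/m3.png

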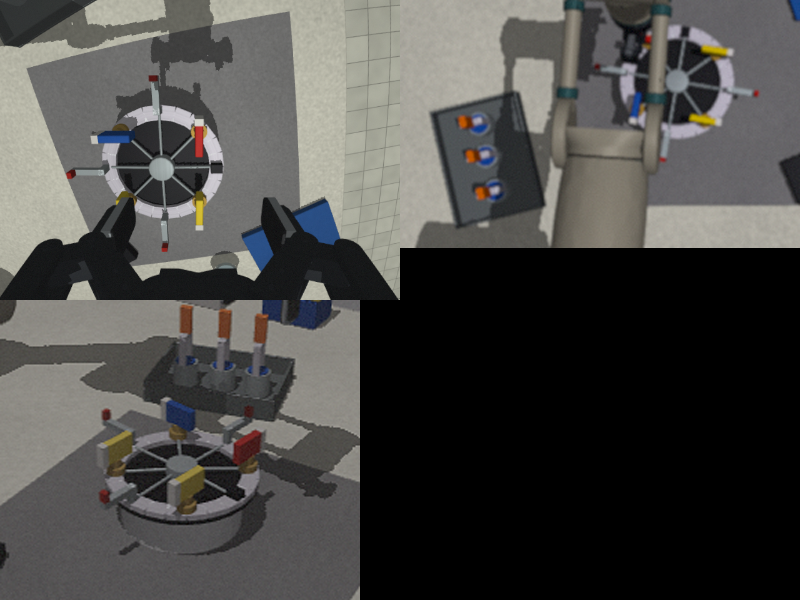

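Final views: the wheel is empty and three buckets stand in the tray, tabs at (463,122), (470,155) and (480,190) in the top tile. Both yellow white ends point to wheel -y, blue's to -x and red's to +y, so every count is right.

```bash
python3 -c "
from rig import manip
print(manip.sign_off())"
```

```text
the job is handed in; nothing more can be done
None
```

I handed the job in at about 69 s: all three buckets stand in the tray, and the nipples were tightened in order from place 1 (yellow 1, yellow 1, blue 2, red 3 quarter turns), confirmed in the camera views; the sign-off returned no verdict.

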